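# Find the heavy side of a bowl blank on the lathe and hold it down

## Robot

A 6-joint arm with a two-finger parallel gripper is mounted at the origin on the work surface. World frame = base frame: x ahead of the robot, y to its left, z up, the work surface at z = 0. Lengths are in mm, angles in rad, forces in N, time in s.
With the tool pointing down it reaches from about 300 to 875 mm from the base axis. Payload 4.2 kg.
Tool frame: the origin (TCP) lies midway between the tips of the shut fingers; the grasp point (between the pads) lies 19 mm behind it; z points along the fingers, y is the line along which they close (so a half turn about z gives the same grasp; the last joint's range is limited). The gripper opens to 85 mm and grips with 20 to 120 N. Pads are 22 mm wide; open, the fingers measure 114 mm over their backs; the gripper's body (76 mm by 85 mm) begins 54 mm behind the grasp point. The pads swing forward as they close: fully open they stand 13 mm farther back than shut.
Start: joints at [1.146, 0.32, 1.565, -0, 1.257, -0.02], TCP at [226.458, 528.543, 231.338] pointing down, gripper open.
Joint ranges: [-3.11, 3.11], [-0.84, 2.01], [0.21, 2.61], [-1.34, 4.49], [0.05, 2.63], [-2.56, 2.56]. Speed limits (rad/s): [2.57, 2.57, 3.14, 3.14, 3.14, 3.14].

## Interface

Orientations are given as a unit quaternion [x, y, z, w].
In Python, from station import arm gives the robot as it stands. The module is installed in compiled form; this text tells all that it offers.
- The arm moves only by the tool drive_tool, never from a script. Its argument "steps" is a list of rows, each an object with "travel": the shift along the tool's x, y, z in m, a list of three; "twist": the turn, a rotation vector about the tool's x, y, z in rad, a list of three; "grip": the opening in per cent of the stroke, from 0 (shut) to 100 (fully open). A call has 1 to 5 rows; each row shifts and turns the commanded pose from where the row before left it, along the tool's axes as they then stand; what a row does not reach is not made up. A row lasts 1/8 s, in which the tool goes at most 62.5 mm and 10.7 degrees, less where a joint would pass 70% of its speed; a pose out of reach is approached as far as the arm can. A call is refused whole if a number of a shift passes 0.0625 or a number of a turn 0.188, either way. A call with a gripper value outside its range is refused whole. The fingers move at their own pace and stop on an object; the grip force is fixed at half the most. Time passes only in rows, so rows that do not move let the fingers close. It gives the time, the measured TCP pose, the force, the opening and the grip force at its end, in the units of the state.
- arm.get_obs(): the state, without advancing time (a new reading comes with each control period).
- arm.read_camera(name): name is "scene" or "top" or "wrist"; returns a dict with "pixels" (400x640x3 uint8, red, green, blue), "camera_matrix" (3x3 intrinsics, pixels), "R" (3x3) and "t" (3): a world point X has camera coordinates R X + t; the wrist camera has in their place "tool_from_camera" (4x4, takes a point from camera to tool coordinates, whose origin is the TCP and whose axes are the flange's). Camera axes: x right, y down, z forward; pixel columns grow to the right and rows downward; lengths in mm; the calibration is good to about 2 mm. A picture is of the moment at which its call begins: read the wrist's pose just before it. There is no depth.
- arm.sign_off(): hands the job in; it is judged then, once.
Trained networks look in the newest picture that a camera, given by its name, has taken for a name from the list of things; names that differ only in an ending like _2 or _b are one class to them, and where a whole thing is asked for, a point or a joint stands for the part that bears it (a point fixed in the world has none). Each returns a list of dicts, best first, with "p" (0 to 1); they miss things now and then, are a little off and sometimes report something else, mostly with a low value. They report only what shows in the picture. A call takes as long as a camera call.
- arm.recognise(camera, name): "xyz" ([x, y, z] in mm, in world coordinates, good to about 4 mm: the middle of the surface that is visible of it).
- arm.trace(camera, name): "mask" (400x640 bool, what is visible of it).
The state is a dict: "time": time; "joint_pos": joint angles; "qd": joint speeds; "effort": joint torques, N m; "position": TCP position; "ee_rot": TCP orientation; "contact_force": force on the tool from outside, world axes, zero at the start; "ft_torque": the same for the moment, N m; "finger_gap": finger opening in mm; "grip_force": force on a finger pad.
Only numpy, scipy, OpenCV 4.12 (cv2) and the standard library are available. Lean on these libraries where they do the work, as an engineer would, in place of code of your own. Each camera call takes 0.05 s, during which the arm holds its last target. There are 200 camera calls.

## Task

A round of green wood is mounted in the chuck of the bench lathe, and one side of it is heavier than the other, though nothing shows. Turn it by hand through at least half a turn from where you find it, feeling where it goes stiff and where it goes easy, then bring the heavy side straight down and finish while still gripping the blank in the hand and holding it still there, so that I can mark the light side on top. Leave the mallet, chuck key and offcut where they are.

Things in the scene. Friction and masses are not known exactly. Their poses are not given: they have to be found in the camera images.
- lathe: Grey bench-top wood lathe, bolted to the bench. Origin: on the bench straight below the middle of the blank. Its x axis points to the lathe's back, away from the robot, y along the level spindle to the headstock, z up. Spindle axis 215 mm above the bench. Bed 120 mm wide, its top 88 mm high. Tool rest parked at y = -155 to -285 mm, up to 220 mm high; tailstock beyond y = -270 mm.
- headstock_nose (a point): Point on the spindle axis at the headstock's front face, 95 mm along the lathe's y from the middle of the blank. The headstock is 150 mm wide (x), 205 mm long (y), its top 275 mm above the bench; motor behind it, to x = 190 mm; beyond it a handwheel that turns with the spindle.
- blank: Plain round bowl blank of wood, 190 mm diameter, 52 mm thick, about 1.5 kg, in a chuck. Origin: its centre, on the spindle axis; y along the spindle to the headstock, z to the pencil line. One side is denser inside, in any direction from the pencil line, anew each time. Behind it come jaws (72 mm across) and chuck (94 mm diameter): at the rim 69 mm is clear to the headstock. 120 mm clear in front.
- pencil_mark (a point): Middle of the pencil line ruled across the rim of the blank, 95 mm from the spindle axis (the line goes on along a radius of the front face). It only shows how far the blank has turned and says nothing of the heavy side.
- spindle (a joint): Turn of spindle and blank, rad, endless; 0 with the pencil line on top, growing as the top of the blank moves away from the robot (about the lathe's +y). The belt's drag, about 0.36 N m both ways, keeps the blank where it is left: it does not swing by itself. The heavy side adds or takes up to 0.22 to 0.3 N m: most when level with the spindle (stiff as it is lifted), none when straight down or up.
- mallet: Bystander: turner's mallet of wood standing on its head, 72 mm diameter, 200 mm high. Origin: centre of its underside.
- offcut: Bystander: piece of light wood 75 x 150 x 42 mm lying on the bench. Origin: centre of its underside.
- chuck_key: Bystander: steel T-shaped chuck key lying on the bench, 80 mm across the bar, 85 mm long, 16 mm high. Origin: on the bench under its shank.

How it is judged:
By the outcome, as a careful person would: the job done as asked, in the order asked, and still so for the second after the job is handed in, while the arm keeps its last pose, push and grip.
It also fails if it takes over 72 s, if anything falls off the work surface, if the arm or the gripper's body presses on something with over 40 N, if the wrist force passes 120 N, or if a joint passes its speed limit or range.

## Working session

There is one attempt and no reset: what is moved stays moved. The work goes in short steps, Python scripts to look and compute and a tool call to move; the robot and the scene stay as the last step left them, time stands still between calls to the robot, and variables do not carry over. Pictures are saved under pics/ and viewed, at most 10 in all, crops included, and the job is handed in when it is done.

Besides the shell and the picture viewer there is one more tool, called as name(argument=value, ...), one argument or row to a line, values as JSON. drive_tool: Moves the arm, as the interface text tells. Its arguments: {"type":"object","properties":{"steps":{"type":"array"}},"required":["steps"]}

```bash
mkdir -p pics
python3 - <<'E'
from station import arm
import cv2,numpy as np
o=arm.get_obs();print({k:np.round(v,3) for k,v in o.items()})
for c in ["scene","top"]:
    r=arm.read_camera(c);cv2.imwrite(f"pics/{c}0.png",r["pixels"][:,:,::-1])
    print(c,np.round(r["camera_matrix"],1).tolist(),np.round(r["R"],3).tolist(),np.round(r["t"],1).tolist())
    for n in ["lathe","headstock_nose","blank","pencil_mark","mallet","offcut","chuck_key"]:
        print(n,[(np.round(d["xyz"],1).tolist(),round(d["p"],2)) for d in arm.recognise(c,n)[:2]])
E
```

```text
{'time': np.float64(0.0), 'joint_pos': array([ 1.146,  0.32 ,  1.566, -0.   ,  1.257, -0.02 ]), 'qd': array([ 0.001,  0.   ,  0.   , -0.001, -0.   , -0.001]), 'effort': array([ 2.0000e-03, -4.1552e+01, -2.3417e+01,  0.0000e+00,  8.0000e-03,
       -0.0000e+00]), 'position': array([226.264, 528.07 , 230.439]), 'ee_rot': array([ 0.201,  0.98 , -0.001, -0.   ]), 'contact_force': array([-0.142,  0.537,  0.865]), 'ft_torque': array([0.033, 0.022, 0.009]), 'grip_force': np.float64(0.0), 'finger_gap': np.float64(85.232)}
scene [[362.1, 0.0, 322.1], [0.0, 362.1, 207.9], [0.0, 0.0, 1.0]] [[0.098, 0.995, 0.001], [0.853, -0.083, -0.516], [-0.513, 0.051, -0.857]] [-33.3, -309.4, 1180.7]
lathe [([653.1, 148.2, 209.3], 0.84)]
headstock_nose [([652.7, 143.4, 202.9], 0.88)]
blank [([640.2, 76.9, 284.4], 0.98)]
pencil_mark [([638.2, 80.5, 282.1], 0.62)]
mallet [([446.4, -73.2, 79.1], 0.57), ([652.9, 143.0, 201.8], 0.57)]
offcut [([436.9, 205.0, 41.2], 0.78), ([655.3, 146.6, 209.7], 0.45)]
chuck_key []
top [[402.0, 0.0, 322.5], [0.0, 402.0, 197.4], [0.0, 0.0, 1.0]] [[-0.019, -0.999, 0.028], [-0.985, 0.013, -0.175], [0.174, -0.031, -0.984]] [-40.7, 550.3, 838.5]
lathe [([602.2, 160.1, 237.4], 0.7)]
headstock_nose [([602.4, 155.4, 238.5], 0.92), ([593.6, 80.9, 293.2], 0.63)]
blank [([591.4, 79.2, 293.1], 0.69)]
pencil_mark [([591.7, 80.4, 291.9], 0.67)]
mallet [([432.2, -73.5, 74.7], 0.7)]
offcut [([448.4, 146.0, 40.9], 0.62)]
chuck_key [([463.2, -19.3, 12.8], 0.57)]
```

View pics/scene0.png

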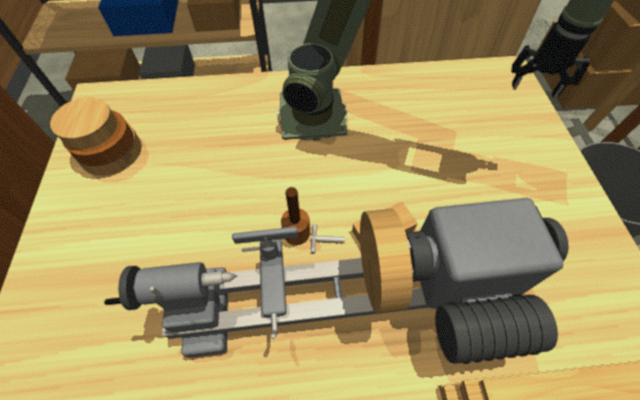

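View pics/top0.png

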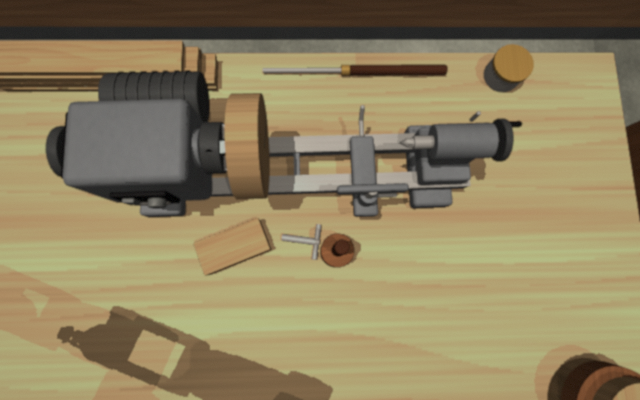

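Scene view: blank at about (385,258), with the headstock to its right; the offcut lies partly hidden just behind the blank near (400,215). Top view: blank at (247,145), offcut (232,246), key (305,240), mallet (338,250). No pencil line can be seen clearly. Next I fit the blank's pose to its masks.

```bash
cat > h.py <<'E'
from station import arm
import numpy as np, cv2
from scipy.spatial.transform import Rotation as Rot
def proj(cam,X):
    c=X@np.array(cam["R"]).T+np.array(cam["t"]); p=c@np.array(cam["camera_matrix"]).T
    return p[:,:2]/p[:,2:]
def lat(yaw): return Rot.from_euler('z',yaw)
def toolR(yaw,phi): # tool y along spindle, tool z to the axis; phi=0 from above
    return lat(yaw)*Rot.from_euler('y',phi)*Rot.from_matrix(np.diag([-1.,1,-1]))
def pose(): 
    o=arm.get_obs(); return np.array(o["position"]),Rot.from_quat(o["ee_rot"]),o
def rows(p1,R1,n,start=None):
    p0,R0=start or pose()[:2]
    w=(R0.inv()*R1).as_rotvec()/n; dp=(np.array(p1)-p0)/n/1000
    return [np.round((R0*Rot.from_rotvec(w*i)).inv().apply(dp),4).tolist() for i in range(n)],np.round(w,4).tolist()
E
python3 - <<'E'
from h import *
from scipy.optimize import minimize
cams={c:arm.read_camera(c) for c in("scene","top")}
M={}
for c in cams:
    l=arm.trace(c,"blank");M[c]=l[0]["mask"];print(c,l[0]["p"],M[c].sum())
a=np.linspace(0,2*np.pi,120)
def cost(v,show=0):
    x,y,yaw=v[0],v[1],v[2]/100; s=[]
    for c in cams:
        P=np.vstack([np.c_[95*np.sin(a),0*a+d,95*np.cos(a)] for d in(-26,26)])
        uv=proj(cams[c],lat(yaw).apply(P)+[x,y,215])
        h=cv2.convexHull((uv*16).astype(np.int32)); m=np.zeros((400,640),np.uint8); cv2.fillConvexPoly(m,h,1,shift=4)
        s.append((m.astype(bool)&M[c]).sum()/(m.astype(bool)|M[c]).sum())
    if show:print(s)
    return -sum(s)
best=min((minimize(cost,[x,77,w],method="Nelder-Mead",options=dict(initial_simplex=[[x,77,w],[x+15,77,w],[x,90,w],[x,77,w+8]])) for x in(590,615) for w in(-8,0,8)),key=lambda r:r.fun)
print(best.x,best.fun);cost(best.x,1)
out=[]
for c in cams:
    im=cams[c]["pixels"].copy()
    uv=proj(cams[c],lat(best.x[2]/100).apply(np.vstack([np.c_[95*np.sin(a),0*a+d,95*np.cos(a)] for d in(-26,26)]))+[best.x[0],best.x[1],215])
    x0,y0=np.maximum(uv.min(0).astype(int)-15,0);x1,y1=uv.max(0).astype(int)+15
    clean=cv2.resize(im[y0:y1,x0:x1],(260,390),interpolation=2)
    for u in uv: cv2.circle(im,tuple(int(q) for q in u),0,(255,0,0),-1)
    out+= [clean[:,:,::-1],cv2.resize(im[y0:y1,x0:x1],(130,390))[:,:,::-1]]
cv2.imwrite("pics/fit.png",np.hstack(out))
E
```

```text
scene 0.59 4584
top 0.98 4293
[615.4976199   87.66865771   1.72603773] -1.9192202995976104
[np.float64(0.9700827498408657), np.float64(0.9491375497567448)]
```

View pics/fit.png

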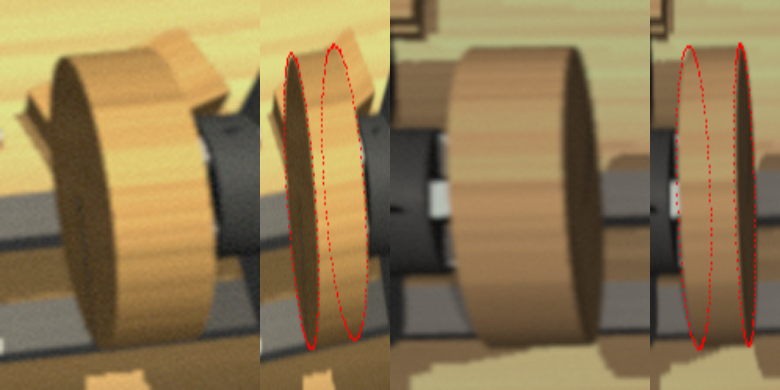

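The overlay matches the blank's outline in both views: centre (615.5, 87.7), yaw 0.017, IoU about 0.96. The pencil line isn't on the visible side. First I raise the tool, then approach above the blank.

drive_tool(
  steps=[
    {"travel": [0, 0, -0.055], "twist": [0, 0, 0], "grip": 100},
    {"travel": [0, 0, -0.055], "twist": [0, 0, 0], "grip": 100},
    {"travel": [0, 0, -0.05], "twist": [0, 0, 0], "grip": 100},
  ],
)

```text
time: 1.38
position: [226.4, 528.4, 393.5]
ee_rot: [0.201, 0.98, 0.001, 0.0]
contact_force: [0.5, 1.9, 0.2]
finger_gap: 85.5
grip_force: 0.0
```

Run:
```python
from h import *
for r in rows([615.5,87.7,375],toolR(.017,0),10): print(r)
```

```text
[[-0.0531, -0.0252, 0.0018], [-0.052, -0.0274, 0.0018], [-0.0508, -0.0296, 0.0018], [-0.0495, -0.0317, 0.0018], [-0.0481, -0.0338, 0.0018], [-0.0467, -0.0358, 0.0018], [-0.0451, -0.0377, 0.0018], [-0.0435, -0.0396, 0.0018], [-0.0418, -0.0414, 0.0018], [-0.04, -0.0431, 0.0018]]
[0.0001, 0.0, -0.0422]
```

drive_tool(
  steps=[
    {"travel": [-0.053, -0.025, 0.002], "twist": [0, 0, -0.042], "grip": 100},
    {"travel": [-0.052, -0.027, 0.002], "twist": [0, 0, -0.042], "grip": 100},
    {"travel": [-0.051, -0.03, 0.002], "twist": [0, 0, -0.042], "grip": 100},
    {"travel": [-0.05, -0.032, 0.002], "twist": [0, 0, -0.042], "grip": 100},
    {"travel": [-0.048, -0.034, 0.002], "twist": [0, 0, -0.042], "grip": 100},
  ],
)

```text
time: 2.0
position: [422.2, 306.0, 381.4]
ee_rot: [0.096, 0.995, 0.0, 0.0]
contact_force: [0.7, 0.9, -0.2]
finger_gap: 85.6
grip_force: 0.0
```

drive_tool(
  steps=[
    {"travel": [-0.047, -0.036, 0.002], "twist": [0, 0, -0.042], "grip": 100},
    {"travel": [-0.045, -0.038, 0.002], "twist": [0, 0, -0.042], "grip": 100},
    {"travel": [-0.043, -0.04, 0.002], "twist": [0, 0, -0.042], "grip": 100},
    {"travel": [-0.042, -0.041, 0.002], "twist": [0, 0, -0.042], "grip": 100},
    {"travel": [-0.04, -0.043, 0.002], "twist": [0, 0, -0.042], "grip": 100},
  ],
)

```text
time: 2.62
position: [616.4, 84.8, 371.3]
ee_rot: [-0.008, 1.0, 0.0, 0.0]
contact_force: [0.7, 0.3, 0.1]
finger_gap: 85.4
grip_force: 0.0
```

drive_tool(
  steps=[
    {"travel": [0, 0, 0], "twist": [0, 0, 0], "grip": 100},
  ],
)

```text
time: 2.75
position: [617.2, 83.2, 369.5]
ee_rot: [-0.005, 1.0, -0.001, -0.001]
contact_force: [-0.1, -0.2, -0.0]
finger_gap: 85.3
grip_force: 0.0
```

Run:
```python
from h import *
p,R,o=pose(); print(p,R.as_matrix().round(3).tolist(),np.round(o["joint_pos"],3),o["contact_force"],o["ft_torque"])
for ph in(0.7,):
    n=6; 
    tgt=np.array([615.5,87.7,215])-toolR(.017,ph).as_matrix()[:,2]*165
    for r in rows(tgt,toolR(.017,ph),n): print(r)
```

```text
[617.24880339  83.15624263 369.50641149] [[-1.0, -0.01, -0.002], [-0.01, 1.0, -0.001], [0.002, -0.001, -1.0]] [ 1.160e-01  3.550e-01  1.173e+00 -1.000e-03  1.615e+00 -1.465e+00] [-0.06459462 -0.18799693 -0.01931178] [ 0.00536237 -0.01225671 -0.00735819]
[[-0.0174, 0.0009, 0.0047], [-0.0179, 0.0009, 0.0026], [-0.0181, 0.0008, 0.0005], [-0.018, 0.0008, -0.0016], [-0.0177, 0.0008, -0.0036], [-0.0171, 0.0008, -0.0057]]
[0.0002, 0.1164, -0.0012]
```

drive_tool(
  steps=[
    {"travel": [-0.0185, 0.001, 0.001], "twist": [0, 0.12, -0.0014], "grip": 100},
    {"travel": [-0.0185, 0.001, 0.001], "twist": [0, 0.12, -0.0014], "grip": 100},
    {"travel": [-0.0185, 0.001, 0.001], "twist": [0, 0.12, -0.0014], "grip": 100},
    {"travel": [-0.0185, 0.001, 0.001], "twist": [0, 0.12, -0.0014], "grip": 100},
    {"travel": [-0.0185, 0.001, 0.001], "twist": [0, 0.12, -0.0014], "grip": 100},
  ],
)

```text
time: 3.38
position: [699.3, 93.9, 344.3]
ee_rot: [-0.011, 0.955, -0.002, -0.297]
contact_force: [60.6, 6.4, 47.4]
finger_gap: 85.0
grip_force: 0.0
```

drive_tool(
  steps=[
    {"travel": [0, 0, 0], "twist": [0, 0, 0], "grip": 100},
  ],
)

```text
time: 3.5
position: [702.4, 93.9, 329.3]
ee_rot: [-0.011, 0.952, -0.003, -0.307]
contact_force: [1.3, -0.0, -2.2]
finger_gap: 85.5
grip_force: 0.0
```

```bash
cat >> h.py <<'E'
C=np.array([615.5,87.7,215]);YAW=.017
def where(C=C):
    p,R,o=pose(); q=lat(-YAW).apply(p-C); z=lat(-YAW).apply(R.as_matrix()[:,2]); y=lat(-YAW).apply(R.as_matrix()[:,1])
    print("lathe xyz",q.round(1),"rho",round(float(np.hypot(q[0],q[2])),1),"ang",round(float(np.arctan2(q[0],q[2])),3),"phi",round(float(np.arctan2(-z[0],-z[2])),3),"tool y",y.round(3),"q",np.round(o["joint_pos"],2),"F",np.round(o["contact_force"],1),"M",np.round(o["ft_torque"],2),"gap",round(float(o["finger_gap"]),1))
E
python3 - <<'E'
from h import *
where()
p,R,o=pose();ph=np.arctan2(*(-lat(-YAW).apply(R.as_matrix()[:,2])[[0,2]]))
Rt=toolR(YAW,ph)
for r in rows(C-Rt.as_matrix()[:,2]*62,Rt,4): print(r)
r=arm.read_camera("scene");cv2.imwrite("pics/a.png",cv2.resize(r["pixels"][100:350,280:600,::-1],(800,600)))
E
```

```text
lathe xyz [ 86.9   4.8 114.3] rho 143.6 ang 0.65 phi 0.625 tool y [-0.005  1.     0.   ] q [ 0.1   0.99  0.23  0.08  2.55 -1.45] F [ 1.3 -0.  -2.2] M [-0.03 -0.34 -0.01] gap 85.5
[[0.0009, -0.0011, 0.0204], [0.0009, -0.0011, 0.0204], [0.0009, -0.0012, 0.0204], [0.0009, -0.0012, 0.0204]]
[-0.0007, -0.0, 0.0011]
```

View pics/a.png

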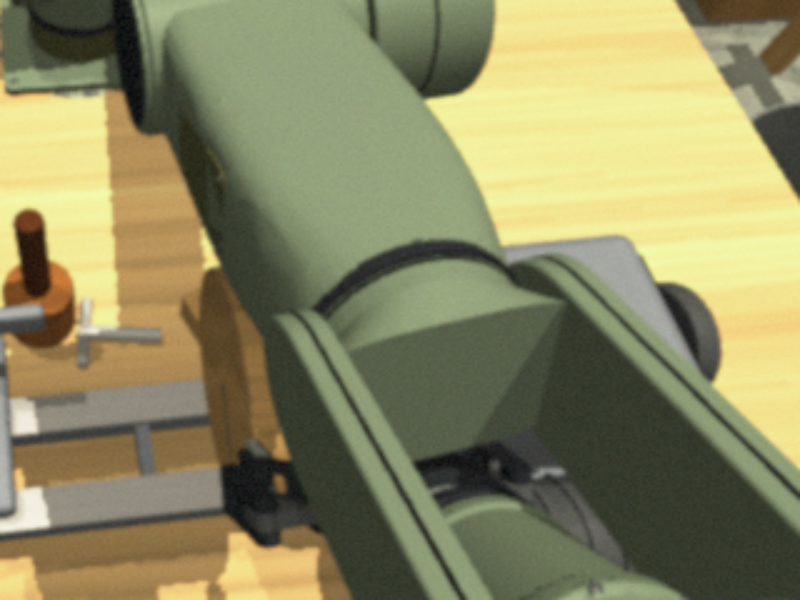

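The picture shows the gripper standing off the far upper side of the blank at about (250,500). The arm is near its j3 and j5 limits here, so this is the far end of the stroke. I go in radially.

drive_tool(
  steps=[
    {"travel": [0.001, -0.001, 0.02], "twist": [0, 0, 0.001], "grip": 100},
    {"travel": [0.001, -0.001, 0.02], "twist": [0, 0, 0.001], "grip": 100},
    {"travel": [0.001, -0.001, 0.02], "twist": [0, 0, 0.001], "grip": 100},
    {"travel": [0.001, -0.001, 0.02], "twist": [0, 0, 0.001], "grip": 100},
  ],
)

```text
time: 4.05
position: [652.0, 88.6, 287.4]
ee_rot: [-0.009, 0.958, -0.002, -0.287]
contact_force: [0.9, 0.4, 0.4]
finger_gap: 85.6
grip_force: 0.0
```

drive_tool(
  steps=[
    {"travel": [0, 0, 0], "twist": [0, 0, 0], "grip": 100},
  ],
)

```text
time: 4.18
position: [651.5, 88.4, 286.3]
ee_rot: [-0.009, 0.957, -0.002, -0.29]
contact_force: [0.1, -0.2, 0.9]
finger_gap: 85.1
grip_force: 0.0
```

Run:
```python
from h import *
where()
```

```text
lathe xyz [36.   0.1 71.3] rho 79.9 ang 0.467 phi 0.587 tool y [-0.002  1.     0.001] q [ 0.1   0.78  0.76  0.05  2.19 -1.48] F [ 0.1 -0.2  0.9] M [-0.01 -0.32 -0.09] gap 85.1
```

drive_tool(
  steps=[
    {"travel": [-0.0048, 0, 0.0095], "twist": [0, 0, 0], "grip": 100},
    {"travel": [-0.0047, 0, 0.0095], "twist": [0, 0, 0], "grip": 100},
    {"travel": [0, 0, 0], "twist": [0, 0, 0], "grip": 100},
  ],
)

```text
time: 4.55
position: [649.2, 87.8, 257.7]
ee_rot: [-0.009, 0.955, -0.003, -0.296]
contact_force: [0.4, -0.5, -0.5]
finger_gap: 85.7
grip_force: 0.0
```

Run:
```python
from h import *
where()
```

```text
lathe xyz [33.7 -0.4 42.7] rho 54.4 ang 0.668 phi 0.601 tool y [-0.001  1.    -0.   ] q [ 0.1   0.78  0.82  0.05  2.14 -1.48] F [ 0.4 -0.5 -0.5] M [-0.02 -0.22  0.01] gap 85.7
```

drive_tool(
  steps=[
    {"travel": [0, 0, 0], "twist": [0, 0, 0], "grip": 0},
    {"travel": [0, 0, 0], "twist": [0, 0, 0], "grip": 0},
    {"travel": [0, 0, 0], "twist": [0, 0, 0], "grip": 0},
    {"travel": [0, 0, 0], "twist": [0, 0, 0], "grip": 0},
  ],
)

```text
time: 5.05
position: [649.6, 88.1, 259.0]
ee_rot: [-0.009, 0.956, -0.002, -0.294]
contact_force: [4.3, 1.2, 1.3]
finger_gap: 51.5
grip_force: 66.3
```

Run:
```python
from h import *
where()
```

```text
lathe xyz [34.1 -0.2 44. ] rho 55.7 ang 0.659 phi 0.597 tool y [-0.001  1.     0.001] q [ 0.1   0.78  0.82  0.05  2.14 -1.48] F [4.3 1.2 1.3] M [ 0.38 -0.38 -0.25] gap 51.5
```

```bash
cat > l.py <<'E'
from h import *
import json,sys
p,R,o=pose()
d={k:np.array(v).tolist() for k,v in o.items()};d["tag"]=sys.argv[1]
open("log.jsonl","a").write(json.dumps(d)+"\n"); where()
E
python3 l.py s1
```

```text
lathe xyz [34.1 -0.2 44. ] rho 55.7 ang 0.659 phi 0.597 tool y [-0.001  1.     0.001] q [ 0.1   0.78  0.82  0.05  2.14 -1.48] F [4.3 1.2 1.3] M [ 0.38 -0.38 -0.25] gap 51.5
```

drive_tool(
  steps=[
    {"travel": [0.0022, 0, 0], "twist": [0, -0.04, 0], "grip": 0},
    {"travel": [0.0022, 0, 0], "twist": [0, -0.04, 0], "grip": 0},
    {"travel": [0.0022, 0, 0], "twist": [0, -0.04, 0], "grip": 0},
    {"travel": [0.0022, 0, 0], "twist": [0, -0.04, 0], "grip": 0},
  ],
)

```text
time: 5.55
position: [642.2, 87.9, 264.0]
ee_rot: [-0.009, 0.976, -0.002, -0.216]
contact_force: [3.4, 0.1, 2.5]
finger_gap: 51.1
grip_force: 66.7
```

```bash
python3 l.py s1
```

```text
lathe xyz [26.7 -0.2 49. ] rho 55.8 ang 0.5 phi 0.435 tool y [-0.001  1.     0.001] q [ 0.1   0.67  0.97  0.04  1.94 -1.48] F [3.4 0.1 2.5] M [ 0.43 -0.22 -0.09] gap 51.1
```

drive_tool(
  steps=[
    {"travel": [0.0022, 0, 0], "twist": [0, -0.04, 0], "grip": 0},
    {"travel": [0.0022, 0, 0], "twist": [0, -0.04, 0], "grip": 0},
    {"travel": [0.0022, 0, 0], "twist": [0, -0.04, 0], "grip": 0},
    {"travel": [0.0022, 0, 0], "twist": [0, -0.04, 0], "grip": 0},
  ],
)

```text
time: 6.05
position: [634.1, 87.8, 267.8]
ee_rot: [-0.009, 0.991, -0.001, -0.137]
contact_force: [3.9, 0.9, 4.0]
finger_gap: 51.2
grip_force: 66.7
```

```bash
python3 l.py s1
```

```text
lathe xyz [18.6 -0.2 52.8] rho 56.0 ang 0.339 phi 0.275 tool y [-0.002  1.     0.001] q [ 0.11  0.56  1.12  0.03  1.74 -1.48] F [3.9 0.9 4. ] M [ 0.41 -0.12 -0.  ] gap 51.2
```

drive_tool(
  steps=[
    {"travel": [0.0022, 0, 0], "twist": [0, -0.04, 0], "grip": 0},
    {"travel": [0.0022, 0, 0], "twist": [0, -0.04, 0], "grip": 0},
    {"travel": [0.0022, 0, 0], "twist": [0, -0.04, 0], "grip": 0},
    {"travel": [0.0022, 0, 0], "twist": [0, -0.04, 0], "grip": 0},
  ],
)

```text
time: 6.55
position: [625.5, 87.6, 270.3]
ee_rot: [-0.009, 0.998, 0.0, -0.057]
contact_force: [3.5, 0.9, 5.5]
finger_gap: 51.5
grip_force: 66.9
```

```bash
python3 l.py s1
```

```text
lathe xyz [10.  -0.2 55.3] rho 56.2 ang 0.179 phi 0.114 tool y [-0.002  1.     0.001] q [ 0.11  0.45  1.27  0.01  1.54 -1.48] F [3.5 0.9 5.5] M [0.54 0.15 0.12] gap 51.5
```

drive_tool(
  steps=[
    {"travel": [0.0022, 0, 0], "twist": [0, -0.04, 0], "grip": 0},
    {"travel": [0.0022, 0, 0], "twist": [0, -0.04, 0], "grip": 0},
    {"travel": [0.0022, 0, 0], "twist": [0, -0.04, 0], "grip": 0},
    {"travel": [0.0022, 0, 0], "twist": [0, -0.04, 0], "grip": 0},
  ],
)

```text
time: 7.05
position: [616.6, 87.4, 271.3]
ee_rot: [-0.009, 1.0, 0.001, 0.023]
contact_force: [0.1, -0.5, 6.9]
finger_gap: 51.6
grip_force: 67.0
```

```bash
python3 l.py s1
```

```text
lathe xyz [ 1.1 -0.3 56.3] rho 56.3 ang 0.02 phi -0.046 tool y [-0.002  1.     0.001] q [ 0.12  0.35  1.42 -0.    1.33 -1.46] F [ 0.1 -0.5  6.9] M [0.55 0.35 0.24] gap 51.6
```

drive_tool(
  steps=[
    {"travel": [0.0022, 0, 0], "twist": [0, -0.04, 0], "grip": 0},
    {"travel": [0.0022, 0, 0], "twist": [0, -0.04, 0], "grip": 0},
    {"travel": [0.0022, 0, 0], "twist": [0, -0.04, 0], "grip": 0},
    {"travel": [0.0022, 0, 0], "twist": [0, -0.04, 0], "grip": 0},
  ],
)

```text
time: 7.55
position: [607.7, 87.2, 270.9]
ee_rot: [-0.009, 0.995, 0.001, 0.103]
contact_force: [-0.7, -0.7, 8.9]
finger_gap: 51.1
grip_force: 67.3
```

```bash
python3 l.py s1
```

```text
lathe xyz [-7.8 -0.3 55.9] rho 56.5 ang -0.139 phi -0.206 tool y [-0.002  1.     0.001] q [ 0.14  0.26  1.57 -0.03  1.11 -1.44] F [-0.7 -0.7  8.9] M [0.61 0.62 0.37] gap 51.1
```

drive_tool(
  steps=[
    {"travel": [0.0022, 0, 0], "twist": [0, -0.04, 0], "grip": 0},
    {"travel": [0.0022, 0, 0], "twist": [0, -0.04, 0], "grip": 0},
    {"travel": [0.0022, 0, 0], "twist": [0, -0.04, 0], "grip": 0},
    {"travel": [0.0022, 0, 0], "twist": [0, -0.04, 0], "grip": 0},
  ],
)

```text
time: 8.05
position: [598.9, 87.0, 269.1]
ee_rot: [-0.009, 0.983, 0.002, 0.182]
contact_force: [-4.9, -1.3, 11.3]
finger_gap: 51.2
grip_force: 67.7
```

```bash
python3 l.py s1
```

```text
lathe xyz [-16.6  -0.4  54.1] rho 56.6 ang -0.297 phi -0.366 tool y [-0.002  1.     0.001] q [ 0.15  0.18  1.72 -0.06  0.89 -1.41] F [-4.9 -1.3 11.3] M [0.64 0.95 0.59] gap 51.2
```

drive_tool(
  steps=[
    {"travel": [0.0022, 0, 0], "twist": [0, -0.04, 0], "grip": 0},
    {"travel": [0.0022, 0, 0], "twist": [0, -0.04, 0], "grip": 0},
    {"travel": [0.0022, 0, 0], "twist": [0, -0.04, 0], "grip": 0},
    {"travel": [0.0022, 0, 0], "twist": [0, -0.04, 0], "grip": 0},
  ],
)

```text
time: 8.55
position: [590.8, 86.9, 266.0]
ee_rot: [-0.009, 0.965, 0.003, 0.26]
contact_force: [-9.1, -0.8, 15.1]
finger_gap: 51.4
grip_force: 68.4
```

```bash
python3 l.py s1
```

```text
lathe xyz [-24.7  -0.4  51. ] rho 56.7 ang -0.451 phi -0.527 tool y [-0.002  1.     0.001] q [ 0.17  0.11  1.86 -0.12  0.65 -1.35] F [-9.1 -0.8 15.1] M [0.3  1.03 0.32] gap 51.4
```

drive_tool(
  steps=[
    {"travel": [0.0022, 0, -0.0005], "twist": [0, -0.04, 0], "grip": 0},
    {"travel": [0.0022, 0, -0.0005], "twist": [0, -0.04, 0], "grip": 0},
    {"travel": [0.0022, 0, -0.0005], "twist": [0, -0.04, 0], "grip": 0},
    {"travel": [0.0022, 0, -0.0005], "twist": [0, -0.04, 0], "grip": 0},
  ],
)

```text
time: 9.05
position: [582.8, 86.7, 261.5]
ee_rot: [-0.009, 0.942, 0.003, 0.336]
contact_force: [0.7, -4.3, 3.8]
finger_gap: 51.1
grip_force: 66.5
```

```bash
python3 l.py s1
cat > fit.py <<'E'
from h import *
import json
from scipy.optimize import least_squares
L=[json.loads(l) for l in open("log.jsonl")]
def get(d):
    R=Rot.from_quat(d["ee_rot"]); z=lat(-YAW).apply(R.as_matrix()[:,2]); ph=np.arctan2(-z[0],-z[2])
    return ph,lat(-YAW).apply(np.array(d["position"])-C)/1000,lat(-YAW).apply(d["contact_force"]),lat(-YAW).apply(d["ft_torque"])
E
python3 - <<'E'
from fit import *
G=[get(d) for d in L if d["tag"]=="s1"][1:]
P=np.array([g[1] for g in G])[:,[0,2]]; ph=np.array([g[0] for g in G])
# TCP = c + rho*(sin(phi+a),cos(phi+a))
f=lambda v:np.r_[P[:,0]-v[0]-v[2]*np.sin(ph)-v[3]*np.cos(ph),P[:,1]-v[1]-v[2]*np.cos(ph)+v[3]*np.sin(ph)]
s=least_squares(f,[0,0,.06,0]);c=s.x[:2];print("centre off",s.x*1000,"res mm",np.abs(s.fun).max()*1000)
for (a,p,F,M) in G:
    r=p[[0,2]]-c; t=r[1]*F[0]-r[0]*F[2]
    print(round(a,3),"rxF",round(t,3),"My",round(M[1],3),"sum",round(t+M[1],3),"Frad",round(float(F[0]*np.sin(a)+F[2]*np.cos(a)),1),"Ftan",round(float(F[0]*np.cos(a)-F[2]*np.sin(a)),1))
E
```

```text
lathe xyz [-32.7  -0.4  46.5] rho 56.9 ang -0.614 phi -0.686 tool y [-0.002  1.     0.   ] q [ 0.18  0.06  2.01 -0.27  0.4  -1.19] F [ 0.7 -4.3  3.8] M [0.08 0.23 0.03] gap 51.1
centre off [-0.97991542  0.48636974 55.66624763  4.67100003] res mm 0.1861905685918916
0.435 rxF 0.095 My -0.229 sum -0.134 Frad 3.6 Ftan 2.0
0.275 rxF 0.129 My -0.132 sum -0.003 Frad 4.9 Ftan 2.7
0.114 rxF 0.132 My 0.139 sum 0.271 Frad 5.9 Ftan 2.9
-0.046 rxF -0.01 My 0.345 sum 0.335 Frad 6.9 Ftan 0.4
-0.206 rxF 0.023 My 0.61 sum 0.633 Frad 8.8 Ftan 1.1
-0.366 rxF -0.086 My 0.941 sum 0.856 Frad 12.3 Ftan -0.5
-0.527 rxF -0.103 My 1.027 sum 0.924 Frad 17.7 Ftan -0.3
-0.686 rxF 0.146 My 0.227 sum 0.373 Frad 2.6 Ftan 2.8
```

```bash
cat > st.py <<'E'
from fit import *
import sys
tag,n=sys.argv[1],int(sys.argv[2]); A=[]
for i in range(n):
    p,R,o=pose(); d={k:np.array(v).tolist() for k,v in o.items()}; d["tag"]=tag
    open("log.jsonl","a").write(json.dumps(d)+"\n"); a,q,F,M=get(d)
    A.append([a,q[0]*1e3,q[2]*1e3,F[0]*np.sin(a)+F[2]*np.cos(a),F[0]*np.cos(a)-F[2]*np.sin(a),M[1]]); arm.read_camera("wrist")
A=np.array(A);print("phi,x,z,Frad,Ftan,My");print(A.round(3) if n<9 else "");print(A.mean(0).round(3),A.std(0).round(3),o["time"])
E
python3 st.py h1 8
```

```text
phi,x,z,Frad,Ftan,My
[[ -0.686 -32.743  46.484   2.555   2.839   0.227]
 [ -0.687 -33.272  46.099   5.086   2.485  -0.457]
 [ -0.686 -33.015  46.276   9.536   1.313   0.104]
 [ -0.685 -32.993  46.32    8.64    1.      0.116]
 [ -0.685 -32.948  46.301  10.44   -0.242   0.156]
 [ -0.685 -32.949  46.343   9.415   0.225   0.208]
 [ -0.685 -32.93   46.332   9.121   0.098   0.205]
 [ -0.685 -32.923  46.33   10.385   0.938   0.228]]
[ -0.686 -32.971  46.311   8.147   1.082   0.098] [1.000e-03 1.370e-01 9.900e-02 2.637e+00 1.036e+00 2.150e-01] 9.4
```

drive_tool(
  steps=[
    {"travel": [0.0015, 0, 0], "twist": [0, 0, 0], "grip": 0},
    {"travel": [0, 0, 0], "twist": [0, 0, 0], "grip": 0},
    {"travel": [0, 0, 0], "twist": [0, 0, 0], "grip": 0},
  ],
)

```text
time: 9.82
position: [582.6, 86.7, 261.4]
ee_rot: [-0.009, 0.941, 0.003, 0.337]
contact_force: [-1.9, -1.4, 7.4]
finger_gap: 51.4
grip_force: 67.0
```

```bash
python3 st.py L+ 5
```

```text
phi,x,z,Frad,Ftan,My
[[-6.8700e-01 -3.2925e+01  4.6351e+01  6.9230e+00  3.1700e+00 -6.8000e-02]
 [-6.8700e-01 -3.2909e+01  4.6369e+01  6.7410e+00  3.3370e+00 -6.1000e-02]
 [-6.8700e-01 -3.2910e+01  4.6359e+01  7.8670e+00  2.8540e+00  2.1000e-02]
 [-6.8700e-01 -3.2940e+01  4.6335e+01  7.5920e+00  2.4000e+00 -5.7000e-02]
 [-6.8700e-01 -3.2926e+01  4.6359e+01  7.3570e+00  3.1690e+00 -5.6000e-02]]
[-6.8700e-01 -3.2922e+01  4.6354e+01  7.2960e+00  2.9860e+00 -4.4000e-02] [0.    0.011 0.012 0.416 0.332 0.033] 10.025
```

drive_tool(
  steps=[
    {"travel": [-0.0015, 0, -0.0005], "twist": [0, 0, 0], "grip": 0},
    {"travel": [-0.0015, 0, -0.0005], "twist": [0, 0, 0], "grip": 0},
    {"travel": [0, 0, 0], "twist": [0, 0, 0], "grip": 0},
    {"travel": [0, 0, 0], "twist": [0, 0, 0], "grip": 0},
  ],
)

```text
time: 10.58
position: [582.8, 86.7, 261.5]
ee_rot: [-0.009, 0.942, 0.003, 0.334]
contact_force: [-5.3, -0.1, 7.5]
finger_gap: 51.6
grip_force: 67.2
```

```bash
python3 st.py L- 5
```

```text
phi,x,z,Frad,Ftan,My
[[ -0.682 -32.7    46.49    9.172   0.641   0.36 ]
 [ -0.682 -32.722  46.477   8.482   0.742   0.331]
 [ -0.682 -32.703  46.495   8.83    0.135   0.395]
 [ -0.682 -32.682  46.529   9.164  -0.053   0.361]
 [ -0.682 -32.701  46.494  10.26   -0.281   0.381]]
[ -0.682 -32.702  46.497   9.182   0.237   0.366] [0.    0.013 0.017 0.596 0.395 0.022] 10.775
```

```bash
sed -i 's/^C=np.*;/C=np.array([614.5,87.7,215.5]);/' h.py; grep ^C= h.py
```

```text
C=np.array([614.5,87.7,215.5]);YAW=.017
```

drive_tool(
  steps=[
    {"travel": [0, 0, 0], "twist": [0, 0, 0], "grip": 100},
    {"travel": [0, 0, 0], "twist": [0, 0, 0], "grip": 100},
    {"travel": [0, 0, 0], "twist": [0, 0, 0], "grip": 100},
    {"travel": [0, 0, -0.03], "twist": [0, 0, 0], "grip": 100},
    {"travel": [0, 0, -0.032], "twist": [0, 0, 0], "grip": 100},
  ],
)

```text
time: 11.45
position: [543.4, 85.7, 308.6]
ee_rot: [-0.009, 0.943, 0.003, 0.333]
contact_force: [-0.4, 0.8, 0.2]
finger_gap: 85.2
grip_force: 0.0
```

drive_tool(
  steps=[
    {"travel": [0, 0, 0], "twist": [0, 0, 0], "grip": 100},
    {"travel": [0, 0, 0], "twist": [0, 0, 0], "grip": 100},
  ],
)

```text
time: 11.7
position: [543.9, 85.8, 308.1]
ee_rot: [-0.009, 0.943, 0.003, 0.333]
contact_force: [0.1, -0.4, -0.1]
finger_gap: 85.4
grip_force: 0.0
```

```bash
python3 st.py air 6; python3 -c "
from h import *
where()"
```

```text
phi,x,z,Frad,Ftan,My
[[-6.8000e-01 -7.0647e+01  9.2574e+01 -1.4700e-01  4.1000e-02  3.4600e-01]
 [-6.7900e-01 -7.0658e+01  9.2117e+01 -4.3000e-02  4.8000e-02  3.0700e-01]
 [-6.7900e-01 -7.0598e+01  9.1965e+01  3.1400e-01  7.6700e-01  2.4600e-01]
 [-6.7900e-01 -7.0561e+01  9.1990e+01 -5.3500e-01  1.2600e-01  3.2700e-01]
 [-6.7900e-01 -7.0479e+01  9.2181e+01  5.6700e-01 -6.9500e-01  2.8600e-01]
 [-6.7900e-01 -7.0474e+01  9.2364e+01  1.0900e-01 -8.0500e-01  2.9500e-01]]
[-6.7900e-01 -7.0570e+01  9.2198e+01  4.4000e-02 -8.6000e-02  3.0100e-01] [0.    0.073 0.214 0.349 0.531 0.032] 11.95
lathe xyz [-70.5  -0.7  92.6] rho 116.3 ang -0.651 phi -0.68 tool y [-0.001  1.    -0.   ] q [ 0.2  -0.04  1.99 -0.23  0.54 -1.23] F [ 0.3 -0.5 -0.5] M [-0.02  0.27 -0.06] gap 85.5
```

drive_tool(
  steps=[
    {"travel": [-0.0188, 0, 0.0015], "twist": [0, 0.16, 0], "grip": 100},
    {"travel": [-0.0188, 0, 0.0015], "twist": [0, 0.16, 0], "grip": 100},
    {"travel": [-0.0188, 0, 0.0015], "twist": [0, 0.16, 0], "grip": 100},
    {"travel": [0, 0, 0], "twist": [0, 0, 0], "grip": 100},
    {"travel": [0, 0, 0], "twist": [0, 0, 0], "grip": 100},
  ],
)

```text
time: 12.62
position: [594.3, 86.7, 331.7]
ee_rot: [-0.009, 0.995, 0.001, 0.1]
contact_force: [-0.6, 0.7, 0.2]
finger_gap: 85.4
grip_force: 0.0
```

```bash
python3 st.py air 6; python3 -c "
from h import *
where()"
```

```text
phi,x,z,Frad,Ftan,My
[[-1.99000e-01 -2.02630e+01  1.16163e+02  2.85000e-01 -5.53000e-01
   1.33000e-01]
 [-2.00000e-01 -2.09230e+01  1.16632e+02  5.84000e-01 -9.25000e-01
   9.10000e-02]
 [-2.00000e-01 -2.11930e+01  1.17082e+02  3.14000e-01  1.72000e-01
   8.30000e-02]
 [-2.01000e-01 -2.12450e+01  1.17475e+02  5.43000e-01 -4.78000e-01
   7.60000e-02]
 [-2.01000e-01 -2.11480e+01  1.17732e+02  4.29000e-01 -7.30000e-02
   1.53000e-01]
 [-2.02000e-01 -2.09660e+01  1.17919e+02  6.11000e-01  5.02000e-01
   6.60000e-02]]
[-2.01000e-01 -2.09560e+01  1.17167e+02  4.61000e-01 -2.26000e-01
  1.00000e-01] [0.001 0.331 0.617 0.128 0.478 0.032] 12.875
lathe xyz [-20.8  -0.5 118. ] rho 119.8 ang -0.174 phi -0.202 tool y [-0.002  1.     0.   ] q [ 0.14  0.21  1.47 -0.03  1.25 -1.45] F [ 0.4 -1.3 -0. ] M [ 0.02  0.09 -0.  ] gap 85.5
```

drive_tool(
  steps=[
    {"travel": [-0.0188, 0, 0.0015], "twist": [0, 0.16, 0], "grip": 100},
    {"travel": [-0.0188, 0, 0.0015], "twist": [0, 0.16, 0], "grip": 100},
    {"travel": [-0.0188, 0, 0.0015], "twist": [0, 0.16, 0], "grip": 100},
    {"travel": [-0.0188, 0, 0.0015], "twist": [0, 0.16, 0], "grip": 100},
    {"travel": [-0.0188, 0, 0.0015], "twist": [0, 0.16, 0], "grip": 100},
  ],
)

```text
time: 13.55
position: [685.0, 88.5, 315.9]
ee_rot: [-0.009, 0.955, -0.003, -0.296]
contact_force: [1.3, 0.2, 0.4]
finger_gap: 85.5
grip_force: 0.0
```

drive_tool(
  steps=[
    {"travel": [0, 0, 0], "twist": [0, 0, 0], "grip": 100},
    {"travel": [0, 0, 0], "twist": [0, 0, 0], "grip": 100},
  ],
)

```text
time: 13.8
position: [684.4, 88.5, 315.2]
ee_rot: [-0.009, 0.955, -0.003, -0.295]
contact_force: [-0.5, 0.3, 1.0]
finger_gap: 85.6
grip_force: 0.0
```

```bash
python3 st.py air 6; python3 -c "
from h import *
where()
p,R,o=pose();ph=np.arctan2(*(-lat(-YAW).apply(R.as_matrix()[:,2])[[0,2]]));ph=.6
Rt=toolR(YAW,ph)
for r in rows(C-Rt.as_matrix()[:,2]*57,Rt,3): print(r)"
```

```text
phi,x,z,Frad,Ftan,My
[[  0.599  69.881  99.723   0.558  -0.969  -0.227]
 [  0.595  69.126 102.738   0.469  -0.508  -0.249]
 [  0.592  68.742 104.356   0.174  -0.635  -0.261]
 [  0.591  68.61  104.944   0.808  -0.879  -0.237]
 [  0.591  68.643 104.817   0.491  -0.265  -0.244]
 [  0.592  68.779 104.246   0.391  -0.495  -0.245]]
[  0.593  68.964 103.471   0.482  -0.625  -0.244] [0.003 0.443 1.823 0.189 0.239 0.01 ] 14.05
lathe xyz [ 69.   -0.4 103.5] rho 124.4 ang 0.588 phi 0.593 tool y [-0.002  1.     0.   ] q [ 0.09  0.87  0.49  0.06  2.37 -1.47] F [-0.6  0.3 -0.2] M [ 0.01 -0.25 -0.02] gap 85.6
[[-0.0003, 0.0001, 0.0225], [-0.0004, 0.0001, 0.0225], [-0.0004, 0.0001, 0.0224]]
[-0.0002, 0.0023, 0.0005]
```

drive_tool(
  steps=[
    {"travel": [-0.0004, 0, 0.0225], "twist": [0, 0.001, 0], "grip": 100},
    {"travel": [-0.0004, 0, 0.0225], "twist": [0, 0.001, 0], "grip": 100},
    {"travel": [-0.0004, 0, 0.0225], "twist": [0, 0.001, 0], "grip": 100},
    {"travel": [0, 0, 0], "twist": [0, 0, 0], "grip": 100},
    {"travel": [0, 0, 0], "twist": [0, 0, 0], "grip": 100},
  ],
)

```text
time: 14.72
position: [647.9, 87.8, 260.2]
ee_rot: [-0.009, 0.955, -0.003, -0.295]
contact_force: [-0.0, 0.3, 0.7]
finger_gap: 85.2
grip_force: 0.0
```

```bash
python3 -c "
from h import *
where()"
```

```text
lathe xyz [33.4 -0.5 44.7] rho 55.8 ang 0.642 phi 0.599 tool y [-0.001  1.     0.   ] q [ 0.1   0.78  0.82  0.05  2.14 -1.48] F [-0.   0.3  0.7] M [-0.04 -0.27 -0.03] gap 85.2
```

drive_tool(
  steps=[
    {"travel": [0, 0, 0], "twist": [0, 0, 0], "grip": 0},
    {"travel": [0, 0, 0], "twist": [0, 0, 0], "grip": 0},
    {"travel": [0, 0, 0], "twist": [0, 0, 0], "grip": 0},
    {"travel": [0, 0, 0], "twist": [0, 0, 0], "grip": 0},
  ],
)

```text
time: 15.22
position: [648.3, 88.1, 258.9]
ee_rot: [-0.009, 0.955, -0.002, -0.295]
contact_force: [4.7, 1.2, 3.8]
finger_gap: 51.1
grip_force: 65.5
```

```bash
python3 st.py g2 4; python3 -c "
from h import *
where()"
```

```text
phi,x,z,Frad,Ftan,My
[[ 0.599 33.79  43.42   5.832  1.773 -0.325]
 [ 0.599 33.785 43.412  7.497  1.783 -0.359]
 [ 0.599 33.795 43.414  6.413  2.008 -0.381]
 [ 0.599 33.786 43.419  6.327  2.747 -0.423]]
[ 0.599 33.789 43.416  6.517  2.078 -0.372] [0.    0.004 0.003 0.608 0.398 0.036] 15.375
lathe xyz [33.8 -0.2 43.4] rho 55.0 ang 0.661 phi 0.599 tool y [-0.001  1.     0.001] q [ 0.1   0.78  0.82  0.05  2.14 -1.48] F [5.8 1.4 4.8] M [ 0.25 -0.4  -0.18] gap 51.1
```

drive_tool(
  steps=[
    {"travel": [0.0019, 0, -0.0004], "twist": [0, -0.035, 0], "grip": 0},
    {"travel": [0.0019, 0, -0.0003], "twist": [0, -0.035, 0], "grip": 0},
    {"travel": [0.0019, 0, -0.0001], "twist": [0, -0.035, 0], "grip": 0},
  ],
)

```text
time: 15.8
position: [643.7, 88.0, 262.1]
ee_rot: [-0.009, 0.97, -0.002, -0.245]
contact_force: [4.9, 0.7, 2.2]
finger_gap: 51.4
grip_force: 65.4
```

```bash
python3 l.py s2a
```

```text
lathe xyz [29.2 -0.2 46.6] rho 55.0 ang 0.559 phi 0.495 tool y [-0.001  1.     0.001] q [ 0.1   0.71  0.92  0.04  2.01 -1.48] F [4.9 0.7 2.2] M [ 0.41 -0.21 -0.11] gap 51.4
```

drive_tool(
  steps=[
    {"travel": [0.0019, 0, -0.0001], "twist": [0, -0.035, 0], "grip": 0},
    {"travel": [0.0019, 0, -0.0001], "twist": [0, -0.035, 0], "grip": 0},
    {"travel": [0.0019, 0, -0.0001], "twist": [0, -0.035, 0], "grip": 0},
  ],
)

```text
time: 16.18
position: [638.6, 87.9, 264.9]
ee_rot: [-0.009, 0.981, -0.001, -0.194]
contact_force: [3.4, 1.1, 0.4]
finger_gap: 51.4
grip_force: 65.3
```

```bash
python3 l.py s2
```

```text
lathe xyz [24.1 -0.2 49.4] rho 55.0 ang 0.454 phi 0.39 tool y [-0.002  1.     0.001] q [ 0.1   0.64  1.01  0.03  1.88 -1.48] F [3.4 1.1 0.4] M [ 0.44 -0.12 -0.14] gap 51.4
```

drive_tool(
  steps=[
    {"travel": [0.0019, 0, -0.0001], "twist": [0, -0.035, 0], "grip": 0},
    {"travel": [0.0019, 0, -0.0001], "twist": [0, -0.035, 0], "grip": 0},
    {"travel": [0.0019, 0, -0.0001], "twist": [0, -0.035, 0], "grip": 0},
  ],
)

```text
time: 16.55
position: [633.3, 87.8, 267.1]
ee_rot: [-0.009, 0.99, -0.001, -0.142]
contact_force: [3.3, 1.1, 1.0]
finger_gap: 51.9
grip_force: 65.2
```

```bash
python3 l.py s2
```

```text
lathe xyz [18.8 -0.3 51.6] rho 55.0 ang 0.349 phi 0.285 tool y [-0.002  1.     0.001] q [ 0.11  0.56  1.11  0.03  1.75 -1.48] F [3.3 1.1 1. ] M [ 0.48 -0.06 -0.04] gap 51.9
```

drive_tool(
  steps=[
    {"travel": [0.0019, 0, -0.0001], "twist": [0, -0.035, 0], "grip": 0},
    {"travel": [0.0019, 0, -0.0001], "twist": [0, -0.035, 0], "grip": 0},
    {"travel": [0.0019, 0, -0.0001], "twist": [0, -0.035, 0], "grip": 0},
  ],
)

```text
time: 16.92
position: [627.7, 87.6, 268.8]
ee_rot: [-0.009, 0.996, -0.0, -0.09]
contact_force: [3.2, -0.1, 0.3]
finger_gap: 51.3
grip_force: 65.1
```

```bash
python3 l.py s2
```

```text
lathe xyz [13.2 -0.3 53.3] rho 54.9 ang 0.243 phi 0.181 tool y [-0.002  1.     0.001] q [ 0.11  0.49  1.21  0.02  1.62 -1.48] F [ 3.2 -0.1  0.3] M [ 0.57 -0.06  0.07] gap 51.3
```

drive_tool(
  steps=[
    {"travel": [0.0019, 0, -0.0001], "twist": [0, -0.035, 0], "grip": 0},
    {"travel": [0.0019, 0, -0.0001], "twist": [0, -0.035, 0], "grip": 0},
    {"travel": [0.0019, 0, -0.0001], "twist": [0, -0.035, 0], "grip": 0},
  ],
)

```text
time: 17.3
position: [622.0, 87.5, 269.9]
ee_rot: [-0.009, 0.999, 0.0, -0.038]
contact_force: [2.5, 0.3, 0.9]
finger_gap: 51.6
grip_force: 65.1
```

```bash
python3 l.py s2
```

```text
lathe xyz [ 7.5 -0.3 54.4] rho 54.9 ang 0.138 phi 0.076 tool y [-0.002  1.     0.001] q [ 0.12  0.43  1.31  0.01  1.48 -1.47] F [2.5 0.3 0.9] M [0.62 0.02 0.09] gap 51.6
```

drive_tool(
  steps=[
    {"travel": [0.0019, 0, -0.0001], "twist": [0, -0.035, 0], "grip": 0},
    {"travel": [0.0019, 0, -0.0001], "twist": [0, -0.035, 0], "grip": 0},
    {"travel": [0.0019, 0, -0.0001], "twist": [0, -0.035, 0], "grip": 0},
  ],
)

```text
time: 17.68
position: [616.3, 87.4, 270.4]
ee_rot: [-0.009, 1.0, 0.001, 0.014]
contact_force: [1.7, -0.6, 0.1]
finger_gap: 51.4
grip_force: 65.0
```

```bash
python3 l.py s2
```

```text
lathe xyz [ 1.8 -0.3 54.9] rho 55.0 ang 0.032 phi -0.029 tool y [-0.002  1.     0.001] q [ 0.12  0.36  1.4  -0.    1.35 -1.47] F [ 1.7 -0.6  0.1] M [0.64 0.1  0.26] gap 51.4
```

drive_tool(
  steps=[
    {"travel": [0.0019, 0, -0.0001], "twist": [0, -0.035, 0], "grip": 0},
    {"travel": [0.0019, 0, -0.0001], "twist": [0, -0.035, 0], "grip": 0},
    {"travel": [0.0019, 0, -0.0001], "twist": [0, -0.035, 0], "grip": 0},
  ],
)

```text
time: 18.05
position: [610.5, 87.3, 270.3]
ee_rot: [-0.009, 0.998, 0.001, 0.067]
contact_force: [2.2, -0.4, -0.2]
finger_gap: 51.2
grip_force: 65.0
```

```bash
python3 l.py s2
```

```text
lathe xyz [-4.1 -0.3 54.8] rho 55.0 ang -0.074 phi -0.134 tool y [-0.002  1.     0.001] q [ 0.13  0.3   1.5  -0.02  1.21 -1.45] F [ 2.2 -0.4 -0.2] M [0.78 0.2  0.37] gap 51.2
```

drive_tool(
  steps=[
    {"travel": [0.0019, 0, -0.0001], "twist": [0, -0.035, 0], "grip": 0},
    {"travel": [0.0019, 0, -0.0001], "twist": [0, -0.035, 0], "grip": 0},
    {"travel": [0.0019, 0, -0.0001], "twist": [0, -0.035, 0], "grip": 0},
  ],
)

```text
time: 18.42
position: [604.7, 87.2, 269.6]
ee_rot: [-0.009, 0.993, 0.001, 0.119]
contact_force: [2.1, -0.5, -0.6]
finger_gap: 51.6
grip_force: 64.9
```

```bash
python3 l.py s2
```

```text
lathe xyz [-9.8 -0.4 54.1] rho 55.0 ang -0.18 phi -0.238 tool y [-0.002  1.     0.001] q [ 0.14  0.24  1.6  -0.03  1.06 -1.44] F [ 2.1 -0.5 -0.6] M [0.8  0.26 0.45] gap 51.6
```

drive_tool(
  steps=[
    {"travel": [0.0019, 0, -0.0001], "twist": [0, -0.035, 0], "grip": 0},
    {"travel": [0.0019, 0, -0.0001], "twist": [0, -0.035, 0], "grip": 0},
    {"travel": [0.0019, 0, -0.0001], "twist": [0, -0.035, 0], "grip": 0},
  ],
)

```text
time: 18.8
position: [599.0, 87.0, 268.3]
ee_rot: [-0.009, 0.985, 0.002, 0.171]
contact_force: [1.7, -1.8, -0.6]
finger_gap: 51.7
grip_force: 64.9
```

```bash
python3 l.py s2
```

```text
lathe xyz [-15.5  -0.4  52.8] rho 55.0 ang -0.285 phi -0.343 tool y [-0.002  1.     0.   ] q [ 0.15  0.19  1.7  -0.05  0.91 -1.42] F [ 1.7 -1.8 -0.6] M [0.91 0.29 0.6 ] gap 51.7
```

drive_tool(
  steps=[
    {"travel": [0.0019, 0, -0.0001], "twist": [0, -0.035, 0], "grip": 0},
    {"travel": [0.0019, 0, -0.0001], "twist": [0, -0.035, 0], "grip": 0},
    {"travel": [0.0019, 0, -0.0001], "twist": [0, -0.035, 0], "grip": 0},
  ],
)

```text
time: 19.18
position: [593.6, 86.9, 266.3]
ee_rot: [-0.009, 0.975, 0.002, 0.222]
contact_force: [2.1, -0.5, -1.0]
finger_gap: 51.5
grip_force: 64.8
```

```bash
python3 l.py s2
```

```text
lathe xyz [-21.   -0.4  50.8] rho 55.0 ang -0.391 phi -0.448 tool y [-0.002  1.     0.   ] q [ 0.16  0.14  1.8  -0.09  0.76 -1.38] F [ 2.1 -0.5 -1. ] M [0.87 0.34 0.66] gap 51.5
```

drive_tool(
  steps=[
    {"travel": [0.0019, 0, -0.0001], "twist": [0, -0.035, 0], "grip": 0},
    {"travel": [0.0019, 0, -0.0001], "twist": [0, -0.035, 0], "grip": 0},
    {"travel": [0.0019, 0, -0.0001], "twist": [0, -0.035, 0], "grip": 0},
  ],
)

```text
time: 19.55
position: [588.3, 86.8, 263.9]
ee_rot: [-0.009, 0.962, 0.003, 0.273]
contact_force: [2.6, -1.0, -2.4]
finger_gap: 51.6
grip_force: 64.8
```

```bash
python3 l.py s2
```

```text
lathe xyz [-26.2  -0.4  48.4] rho 55.0 ang -0.497 phi -0.553 tool y [-0.002  1.     0.   ] q [ 0.17  0.1   1.89 -0.14  0.6  -1.33] F [ 2.6 -1.  -2.4] M [0.87 0.4  0.85] gap 51.6
```

drive_tool(
  steps=[
    {"travel": [0.0019, 0, -0.0001], "twist": [0, -0.035, 0], "grip": 0},
    {"travel": [0.0019, 0, -0.0001], "twist": [0, -0.035, 0], "grip": 0},
    {"travel": [0.0019, 0, -0.0001], "twist": [0, -0.035, 0], "grip": 0},
  ],
)

```text
time: 19.92
position: [583.3, 86.7, 260.9]
ee_rot: [-0.009, 0.946, 0.003, 0.323]
contact_force: [2.8, -3.3, -1.7]
finger_gap: 51.4
grip_force: 64.7
```

```bash
python3 l.py s2
```

```text
lathe xyz [-31.2  -0.5  45.4] rho 55.1 ang -0.603 phi -0.658 tool y [-0.002  1.    -0.   ] q [ 0.18  0.07  1.99 -0.23  0.44 -1.23] F [ 2.8 -3.3 -1.7] M [0.77 0.46 0.8 ] gap 51.4
```

```bash
cat > an.py <<'E'
from fit import *
off={"s1":0,"s2":-1.281,"s3":OFF3} if "OFF3" in globals() else {"s1":0,"s2":-1.281}
import sys
if len(sys.argv)>1: off["s3"]=float(sys.argv[1])
D=[]
for d in L:
    if d["tag"] in off:
        a,p,F,M=get(d); D.append((d["tag"],a+off[d["tag"]],a,M[1]+.46*np.sin(a),F[0]*np.cos(a)-F[2]*np.sin(a),F[0]*np.sin(a)+F[2]*np.cos(a),p[0]*np.cos(a)-p[2]*np.sin(a)))
D=[d for i,d in enumerate(D) if not(d[0]=="s1" and (i==0 or abs(d[2]+.686)<.002))]
th,m,ft,fr,e=(np.array([d[k] for d in D]) for k in(1,3,4,5,6))
for Lv in(.15,.18,.21,.24):
    t=m+(.0555+Lv-.0555)*ft-e*fr
    X=np.c_[np.ones_like(th),np.sin(th),np.cos(th)]; c,res,_,_=np.linalg.lstsq(X,t,rcond=None)
    r=t-X@c; s=r.std()*np.sqrt(len(t)/(len(t)-3)); cov=np.linalg.inv(X.T@X)*s*s
    A=np.hypot(c[1],c[2]); th0=np.arctan2(-c[2],-c[1])  # see note
    # t = drag + A sin(th - a0): find a0
    a0=np.arctan2(-c[2],c[1]); 
    def f(v): return v[0]+v[1]*np.sin(th-v[2])-t
    # with priors on drag .36+-.04 and A .26+-.025
    q=min((least_squares(lambda v:np.r_[f(v)/max(s,.05),(v[0]-.36)/.04,(v[1]-.26)/.025],[.36,.26,w]) for w in(0,1.5,3,-1.5)),key=lambda z:z.cost)
    print(Lv,"free D",c[0].round(3),"A",A.round(3),"a0",a0.round(3),"sd",s.round(3),"| prior",q.x.round(3),"+-",np.sqrt(np.linalg.inv(q.jac.T@q.jac)[2,2]).round(3))
    if Lv==.21:
        for d,tt,rr in zip(D,t,r): print(d[0],round(d[1],2),round(tt,3),round(rr,3))
E
python3 an.py
```

```text
0.15 free D 0.159 A 0.396 a0 -2.169 sd 0.092 | prior [ 0.294  0.249 -2.018] +- 0.14
0.18 free D 0.207 A 0.399 a0 -2.175 sd 0.088 | prior [ 0.324  0.258 -2.072] +- 0.129
0.21 free D 0.255 A 0.403 a0 -2.182 sd 0.098 | prior [ 0.358  0.266 -2.111] +- 0.137
s1 0.44 0.37 -0.087
s1 0.27 0.541 0.032
s1 0.11 0.766 0.209
s1 -0.05 0.375 -0.22
s1 -0.21 0.715 0.09
s1 -0.37 0.611 -0.035
s1 -0.53 0.645 -0.011
s2 -0.89 0.672 0.03
s2 -1.0 0.672 0.044
s2 -1.1 0.664 0.053
s2 -1.2 0.55 -0.039
s2 -1.31 0.438 -0.125
s2 -1.41 0.57 0.036
s2 -1.52 0.538 0.036
s2 -1.62 0.424 -0.044
s2 -1.73 0.426 -0.005
s2 -1.83 0.359 -0.033
s2 -1.94 0.422 0.07
0.24 free D 0.303 A 0.406 a0 -2.188 sd 0.117 | prior [ 0.387  0.273 -2.153] +- 0.159
```

drive_tool(
  steps=[
    {"travel": [0, 0, 0], "twist": [0, 0, 0], "grip": 0},
    {"travel": [0, 0, 0], "twist": [0, 0, 0], "grip": 0},
  ],
)

```text
time: 20.18
position: [583.2, 86.7, 260.7]
ee_rot: [-0.009, 0.947, 0.003, 0.322]
contact_force: [-2.9, 1.0, -1.2]
finger_gap: 51.2
grip_force: 65.2
```

```bash
python3 l.py e2
```

```text
lathe xyz [-31.3  -0.5  45.2] rho 55.0 ang -0.606 phi -0.655 tool y [-0.001  1.     0.   ] q [ 0.18  0.07  1.99 -0.23  0.45 -1.23] F [-2.9  1.  -1.2] M [1.32 0.59 1.28] gap 51.2
```

drive_tool(
  steps=[
    {"travel": [0, 0, 0], "twist": [0, 0, 0], "grip": 100},
    {"travel": [0, 0, 0], "twist": [0, 0, 0], "grip": 100},
    {"travel": [0, 0, 0], "twist": [0, 0, 0], "grip": 100},
    {"travel": [0, 0, -0.03], "twist": [0, 0, 0], "grip": 100},
    {"travel": [0, 0, -0.032], "twist": [0, 0, 0], "grip": 100},
  ],
)

```text
time: 20.8
position: [545.6, 85.7, 310.7]
ee_rot: [-0.009, 0.947, 0.003, 0.323]
contact_force: [-0.0, 0.1, -0.1]
finger_gap: 85.3
grip_force: 0.0
```

drive_tool(
  steps=[
    {"travel": [-0.0183, 0, 0.0015], "twist": [0, 0.158, 0], "grip": 100},
    {"travel": [-0.0183, 0, 0.0015], "twist": [0, 0.158, 0], "grip": 100},
    {"travel": [-0.0183, 0, 0.0015], "twist": [0, 0.158, 0], "grip": 100},
    {"travel": [-0.0183, 0, 0.0015], "twist": [0, 0.158, 0], "grip": 100},
  ],
)

```text
time: 21.3
position: [615.1, 87.1, 336.4]
ee_rot: [-0.009, 1.0, 0.0, 0.012]
contact_force: [0.7, -0.4, -0.8]
finger_gap: 85.3
grip_force: 0.0
```

drive_tool(
  steps=[
    {"travel": [-0.0183, 0, 0.0015], "twist": [0, 0.158, 0], "grip": 100},
    {"travel": [-0.0183, 0, 0.0015], "twist": [0, 0.158, 0], "grip": 100},
    {"travel": [-0.0183, 0, 0.0015], "twist": [0, 0.158, 0], "grip": 100},
    {"travel": [-0.0183, 0, 0.0015], "twist": [0, 0.158, 0], "grip": 100},
    {"travel": [0, 0, 0], "twist": [0, 0, 0], "grip": 100},
  ],
)

```text
time: 21.92
position: [687.4, 88.2, 300.6]
ee_rot: [-0.008, 0.952, -0.003, -0.306]
contact_force: [1.0, 0.3, -1.6]
finger_gap: 85.5
grip_force: 0.0
```

```bash
python3 -c "
from h import *
where()
Rt=toolR(YAW,.6)
for r in rows(C-Rt.as_matrix()[:,2]*56,Rt,3): print(r)"
```

```text
lathe xyz [72.9 -0.7 85.1] rho 112.0 ang 0.708 phi 0.621 tool y [-0.     1.    -0.002] q [ 0.09  0.9   0.49  0.06  2.37 -1.47] F [ 1.   0.3 -1.6] M [-0.03 -0.33 -0.04] gap 85.5
[[0.0036, 0.0003, 0.0185], [0.0038, 0.0003, 0.0185], [0.0039, 0.0002, 0.0185]]
[-0.0005, -0.0071, -0.0002]
```

drive_tool(
  steps=[
    {"travel": [0.0002, 0, 0.0205], "twist": [0, 0, 0], "grip": 100},
    {"travel": [0.0002, 0, 0.0205], "twist": [0, 0, 0], "grip": 100},
    {"travel": [0.0002, 0, 0.0205], "twist": [0, 0, 0], "grip": 100},
    {"travel": [0, 0, 0], "twist": [0, 0, 0], "grip": 100},
    {"travel": [0, 0, 0], "twist": [0, 0, 0], "grip": 100},
  ],
)

```text
time: 22.55
position: [647.8, 87.8, 266.3]
ee_rot: [-0.009, 0.955, -0.003, -0.296]
contact_force: [0.2, 0.6, 0.1]
finger_gap: 85.4
grip_force: 0.0
```

```bash
python3 -c "
from h import *
where()"
```

```text
lathe xyz [33.3 -0.5 50.8] rho 60.7 ang 0.579 phi 0.601 tool y [-0.001  1.     0.   ] q [ 0.1   0.78  0.81  0.05  2.15 -1.48] F [0.2 0.6 0.1] M [-0.01 -0.28 -0.01] gap 85.4
```

drive_tool(
  steps=[
    {"travel": [0, 0, 0], "twist": [0, 0, 0], "grip": 0},
    {"travel": [0, 0, 0], "twist": [0, 0, 0], "grip": 0},
    {"travel": [0, 0, 0], "twist": [0, 0, 0], "grip": 0},
    {"travel": [0, 0, 0], "twist": [0, 0, 0], "grip": 0},
  ],
)

```text
time: 23.05
position: [648.4, 88.1, 264.1]
ee_rot: [-0.009, 0.955, -0.002, -0.297]
contact_force: [4.6, 2.1, 5.5]
finger_gap: 51.5
grip_force: 66.5
```

```bash
python3 l.py g3
```

```text
lathe xyz [33.9 -0.2 48.6] rho 59.3 ang 0.609 phi 0.604 tool y [-0.002  1.     0.001] q [ 0.1   0.78  0.81  0.05  2.15 -1.48] F [4.6 2.1 5.5] M [ 0.3  -0.29 -0.19] gap 51.5
```

drive_tool(
  steps=[
    {"travel": [0.0021, 0, -0.0003], "twist": [0, -0.035, 0], "grip": 0},
    {"travel": [0.0021, 0, -0.0003], "twist": [0, -0.035, 0], "grip": 0},
    {"travel": [0.0021, 0, 0], "twist": [0, -0.035, 0], "grip": 0},
  ],
)

```text
time: 23.42
position: [643.3, 87.9, 267.3]
ee_rot: [-0.009, 0.969, -0.002, -0.247]
contact_force: [3.5, 1.5, 2.1]
finger_gap: 51.2
grip_force: 66.4
```

```bash
python3 l.py s3a
```

```text
lathe xyz [28.8 -0.2 51.8] rho 59.3 ang 0.506 phi 0.499 tool y [-0.002  1.     0.001] q [ 0.1   0.71  0.9   0.04  2.03 -1.48] F [3.5 1.5 2.1] M [ 0.39 -0.25 -0.14] gap 51.2
```

drive_tool(
  steps=[
    {"travel": [0.0021, 0, 0], "twist": [0, -0.035, 0], "grip": 0},
    {"travel": [0.0021, 0, 0], "twist": [0, -0.035, 0], "grip": 0},
    {"travel": [0.0021, 0, 0], "twist": [0, -0.035, 0], "grip": 0},
  ],
)

```text
time: 23.8
position: [637.6, 87.8, 270.0]
ee_rot: [-0.009, 0.981, -0.001, -0.196]
contact_force: [2.2, 1.5, 1.4]
finger_gap: 51.2
grip_force: 66.2
```

```bash
python3 l.py s3
```

```text
lathe xyz [23.1 -0.3 54.5] rho 59.2 ang 0.401 phi 0.394 tool y [-0.002  1.     0.001] q [ 0.1   0.63  1.    0.03  1.9  -1.48] F [2.2 1.5 1.4] M [ 0.38 -0.22 -0.07] gap 51.2
```

drive_tool(
  steps=[
    {"travel": [0.0021, 0, 0], "twist": [0, -0.035, 0], "grip": 0},
    {"travel": [0.0021, 0, 0], "twist": [0, -0.035, 0], "grip": 0},
    {"travel": [0.0021, 0, 0], "twist": [0, -0.035, 0], "grip": 0},
  ],
)

```text
time: 24.18
position: [631.7, 87.7, 272.2]
ee_rot: [-0.009, 0.99, -0.001, -0.144]
contact_force: [2.3, 0.9, 1.2]
finger_gap: 51.3
grip_force: 66.1
```

```bash
python3 l.py s3
```

```text
lathe xyz [17.2 -0.3 56.7] rho 59.3 ang 0.294 phi 0.289 tool y [-0.002  1.     0.001] q [ 0.11  0.56  1.1   0.03  1.77 -1.48] F [2.3 0.9 1.2] M [ 0.46 -0.29  0.02] gap 51.3
```

drive_tool(
  steps=[
    {"travel": [0.0021, 0, 0], "twist": [0, -0.035, 0], "grip": 0},
    {"travel": [0.0021, 0, 0], "twist": [0, -0.035, 0], "grip": 0},
    {"travel": [0.0021, 0, 0], "twist": [0, -0.035, 0], "grip": 0},
  ],
)

```text
time: 24.55
position: [625.6, 87.6, 273.7]
ee_rot: [-0.009, 0.996, -0.0, -0.092]
contact_force: [1.9, 0.4, -0.2]
finger_gap: 51.6
grip_force: 66.0
```

```bash
python3 l.py s3
```

```text
lathe xyz [11.1 -0.3 58.2] rho 59.2 ang 0.188 phi 0.185 tool y [-0.002  1.     0.001] q [ 0.11  0.49  1.2   0.02  1.63 -1.48] F [ 1.9  0.4 -0.2] M [ 0.47 -0.23  0.06] gap 51.6
```

drive_tool(
  steps=[
    {"travel": [0.0021, 0, 0], "twist": [0, -0.035, 0], "grip": 0},
    {"travel": [0.0021, 0, 0], "twist": [0, -0.035, 0], "grip": 0},
    {"travel": [0.0021, 0, 0], "twist": [0, -0.035, 0], "grip": 0},
  ],
)

```text
time: 24.92
position: [619.3, 87.5, 274.5]
ee_rot: [-0.009, 0.999, 0.0, -0.04]
contact_force: [1.4, 0.1, -0.7]
finger_gap: 51.3
grip_force: 65.9
```

```bash
python3 l.py s3
```

```text
lathe xyz [ 4.8 -0.3 59. ] rho 59.2 ang 0.082 phi 0.08 tool y [-0.002  1.     0.001] q [ 0.12  0.42  1.3   0.01  1.5  -1.47] F [ 1.4  0.1 -0.7] M [ 0.59 -0.21  0.15] gap 51.3
```

drive_tool(
  steps=[
    {"travel": [0.0021, 0, 0], "twist": [0, -0.035, 0], "grip": 0},
    {"travel": [0.0021, 0, 0], "twist": [0, -0.035, 0], "grip": 0},
    {"travel": [0.0021, 0, 0], "twist": [0, -0.035, 0], "grip": 0},
  ],
)

```text
time: 25.3
position: [613.0, 87.4, 274.7]
ee_rot: [-0.009, 1.0, 0.0, 0.013]
contact_force: [2.3, 0.6, -0.7]
finger_gap: 51.2
grip_force: 65.8
```

```bash
python3 l.py s3
```

```text
lathe xyz [-1.5 -0.3 59.2] rho 59.2 ang -0.025 phi -0.025 tool y [-0.002  1.     0.001] q [ 0.12  0.36  1.4  -0.    1.36 -1.47] F [ 2.3  0.6 -0.7] M [ 0.57 -0.3   0.21] gap 51.2
```

drive_tool(
  steps=[
    {"travel": [0.0021, 0, 0], "twist": [0, -0.035, 0], "grip": 0},
    {"travel": [0.0021, 0, 0], "twist": [0, -0.035, 0], "grip": 0},
    {"travel": [0.0021, 0, 0], "twist": [0, -0.035, 0], "grip": 0},
  ],
)

```text
time: 25.68
position: [606.8, 87.2, 274.2]
ee_rot: [-0.009, 0.998, 0.001, 0.065]
contact_force: [3.0, -0.9, -2.0]
finger_gap: 51.0
grip_force: 65.7
```

```bash
python3 l.py s3
```

```text
lathe xyz [-7.7 -0.4 58.7] rho 59.3 ang -0.131 phi -0.13 tool y [-0.002  1.     0.001] q [ 0.13  0.29  1.5  -0.01  1.22 -1.45] F [ 3.  -0.9 -2. ] M [ 0.68 -0.3   0.34] gap 51.0
```

drive_tool(
  steps=[
    {"travel": [0.0021, 0, 0], "twist": [0, -0.035, 0], "grip": 0},
    {"travel": [0.0021, 0, 0], "twist": [0, -0.035, 0], "grip": 0},
    {"travel": [0.0021, 0, 0], "twist": [0, -0.035, 0], "grip": 0},
  ],
)

```text
time: 26.05
position: [600.6, 87.1, 273.1]
ee_rot: [-0.009, 0.993, 0.001, 0.117]
contact_force: [3.7, -1.1, -2.9]
finger_gap: 51.5
grip_force: 65.5
```

```bash
python3 l.py s3
```

```text
lathe xyz [-13.9  -0.4  57.6] rho 59.3 ang -0.237 phi -0.235 tool y [-0.002  1.     0.   ] q [ 0.14  0.23  1.6  -0.03  1.07 -1.44] F [ 3.7 -1.1 -2.9] M [ 0.77 -0.32  0.39] gap 51.5
```

drive_tool(
  steps=[
    {"travel": [0.0021, 0, 0], "twist": [0, -0.035, 0], "grip": 0},
    {"travel": [0.0021, 0, 0], "twist": [0, -0.035, 0], "grip": 0},
    {"travel": [0.0021, 0, 0], "twist": [0, -0.035, 0], "grip": 0},
  ],
)

```text
time: 26.42
position: [594.5, 87.0, 271.3]
ee_rot: [-0.009, 0.986, 0.002, 0.169]
contact_force: [4.1, -0.6, -3.7]
finger_gap: 51.3
grip_force: 65.3
```

```bash
python3 l.py s3
```

```text
lathe xyz [-20.   -0.4  55.8] rho 59.3 ang -0.344 phi -0.34 tool y [-0.002  1.     0.   ] q [ 0.15  0.18  1.7  -0.05  0.92 -1.42] F [ 4.1 -0.6 -3.7] M [ 0.73 -0.32  0.53] gap 51.3
```

drive_tool(
  steps=[
    {"travel": [0.0021, 0, 0], "twist": [0, -0.035, 0], "grip": 0},
    {"travel": [0.0021, 0, 0], "twist": [0, -0.035, 0], "grip": 0},
    {"travel": [0.0021, 0, 0], "twist": [0, -0.035, 0], "grip": 0},
  ],
)

```text
time: 26.8
position: [588.7, 86.8, 268.9]
ee_rot: [-0.009, 0.975, 0.002, 0.221]
contact_force: [7.4, -0.1, -5.5]
finger_gap: 51.4
grip_force: 65.2
```

```bash
python3 l.py s3
```

```text
lathe xyz [-25.8  -0.4  53.4] rho 59.3 ang -0.45 phi -0.445 tool y [-0.002  1.     0.   ] q [ 0.16  0.13  1.8  -0.09  0.77 -1.38] F [ 7.4 -0.1 -5.5] M [ 0.8  -0.37  0.6 ] gap 51.4
```

drive_tool(
  steps=[
    {"travel": [0.0021, 0, 0], "twist": [0, -0.035, 0], "grip": 0},
    {"travel": [0.0021, 0, 0], "twist": [0, -0.035, 0], "grip": 0},
    {"travel": [0.0021, 0, 0], "twist": [0, -0.035, 0], "grip": 0},
  ],
)

```text
time: 27.18
position: [583.2, 86.7, 265.9]
ee_rot: [-0.009, 0.962, 0.003, 0.271]
contact_force: [8.5, -1.3, -7.1]
finger_gap: 50.9
grip_force: 65.0
```

```bash
python3 l.py s3
```

```text
lathe xyz [-31.3  -0.4  50.4] rho 59.4 ang -0.556 phi -0.55 tool y [-0.002  1.     0.   ] q [ 0.17  0.09  1.9  -0.14  0.61 -1.33] F [ 8.5 -1.3 -7.1] M [ 0.8  -0.34  0.53] gap 50.9
```

drive_tool(
  steps=[
    {"travel": [0.0021, 0, 0], "twist": [0, -0.035, 0], "grip": 0},
    {"travel": [0.0021, 0, 0], "twist": [0, -0.035, 0], "grip": 0},
    {"travel": [0.0021, 0, 0], "twist": [0, -0.035, 0], "grip": 0},
  ],
)

```text
time: 27.55
position: [578.0, 86.6, 262.4]
ee_rot: [-0.009, 0.947, 0.003, 0.321]
contact_force: [11.3, -3.3, -10.0]
finger_gap: 51.2
grip_force: 64.8
```

```bash
python3 l.py s3; python3 an.py -2.54
```

```text
lathe xyz [-36.5  -0.5  46.9] rho 59.4 ang -0.662 phi -0.655 tool y [-0.002  1.     0.   ] q [ 0.18  0.06  1.99 -0.23  0.45 -1.23] F [ 11.3  -3.3 -10. ] M [ 0.56 -0.41  0.47] gap 51.2
0.15 free D 0.18 A 0.368 a0 -2.163 sd 0.085 | prior [0.245 0.297 4.319] +- 0.101
0.18 free D 0.25 A 0.342 a0 -2.145 sd 0.088 | prior [ 0.295  0.288 -1.998] +- 0.107
0.21 free D 0.32 A 0.315 a0 -2.124 sd 0.101 | prior [0.345 0.278 4.246] +- 0.121
s1 0.44 0.37 -0.124
s1 0.27 0.541 0.008
s1 0.11 0.766 0.198
s1 -0.05 0.375 -0.221
s1 -0.21 0.715 0.098
s1 -0.37 0.611 -0.019
s1 -0.53 0.645 0.009
s2 -0.89 0.672 0.054
s2 -1.0 0.672 0.067
s2 -1.1 0.664 0.074
s2 -1.2 0.55 -0.021
s2 -1.31 0.438 -0.111
s2 -1.41 0.57 0.044
s2 -1.52 0.538 0.039
s2 -1.62 0.424 -0.048
s2 -1.73 0.426 -0.016
s2 -1.83 0.359 -0.052
s2 -1.94 0.422 0.044
s3 -2.15 0.263 -0.05
s3 -2.25 0.22 -0.06
s3 -2.36 0.257 0.009
s3 -2.46 0.121 -0.095
s3 -2.57 0.157 -0.029
s3 -2.67 0.205 0.048
s3 -2.78 0.167 0.038
s3 -2.88 0.064 -0.04
s3 -2.98 0.325 0.243
s3 -3.09 0.143 0.082
s3 -3.19 -0.124 -0.168
0.24 free D 0.391 A 0.289 a0 -2.098 sd 0.12 | prior [ 0.386  0.272 -2.106] +- 0.139
```

drive_tool(
  steps=[
    {"travel": [0, 0, 0.001], "twist": [0, 0, 0], "grip": 0},
    {"travel": [0, 0, 0], "twist": [0, 0, 0], "grip": 0},
  ],
)

```text
time: 27.8
position: [577.7, 86.6, 262.0]
ee_rot: [-0.009, 0.947, 0.003, 0.32]
contact_force: [0.6, 1.8, -3.5]
finger_gap: 51.3
grip_force: 66.9
```

```bash
python3 l.py e3
```

```text
lathe xyz [-36.9  -0.5  46.5] rho 59.3 ang -0.67 phi -0.652 tool y [-0.002  1.    -0.   ] q [ 0.18  0.06  1.99 -0.23  0.45 -1.23] F [ 0.6  1.8 -3.5] M [0.76 0.05 0.78] gap 51.3
```

drive_tool(
  steps=[
    {"travel": [0, 0, 0], "twist": [0, 0, 0], "grip": 100},
    {"travel": [0, 0, 0], "twist": [0, 0, 0], "grip": 100},
    {"travel": [0, 0, 0], "twist": [0, 0, 0], "grip": 100},
    {"travel": [0, 0, -0.028], "twist": [0, 0, 0], "grip": 100},
    {"travel": [0, 0, -0.028], "twist": [0, 0, 0], "grip": 100},
  ],
)

```text
time: 28.42
position: [543.6, 85.7, 307.5]
ee_rot: [-0.009, 0.947, 0.003, 0.321]
contact_force: [0.0, -0.3, 0.6]
finger_gap: 85.3
grip_force: 0.0
```

drive_tool(
  steps=[
    {"travel": [-0.0183, 0, 0.0015], "twist": [0, 0.158, 0], "grip": 100},
    {"travel": [-0.0183, 0, 0.0015], "twist": [0, 0.158, 0], "grip": 100},
    {"travel": [-0.0183, 0, 0.0015], "twist": [0, 0.158, 0], "grip": 100},
    {"travel": [-0.0183, 0, 0.0015], "twist": [0, 0.158, 0], "grip": 100},
  ],
)

```text
time: 28.92
position: [613.1, 87.1, 332.8]
ee_rot: [-0.009, 1.0, 0.0, 0.01]
contact_force: [0.3, -0.5, -0.2]
finger_gap: 85.4
grip_force: 0.0
```

drive_tool(
  steps=[
    {"travel": [-0.0183, 0, 0.0015], "twist": [0, 0.158, 0], "grip": 100},
    {"travel": [-0.0183, 0, 0.0015], "twist": [0, 0.158, 0], "grip": 100},
    {"travel": [-0.0183, 0, 0.0015], "twist": [0, 0.158, 0], "grip": 100},
    {"travel": [-0.0183, 0, 0.0015], "twist": [0, 0.158, 0], "grip": 100},
    {"travel": [0, 0, 0], "twist": [0, 0, 0], "grip": 100},
  ],
)

```text
time: 29.55
position: [685.2, 88.2, 297.1]
ee_rot: [-0.008, 0.951, -0.003, -0.308]
contact_force: [-0.0, -0.0, -1.8]
finger_gap: 85.5
grip_force: 0.0
```

drive_tool(
  steps=[
    {"travel": [0.0002, 0, 0.02], "twist": [0, 0, 0], "grip": 100},
    {"travel": [0.0002, 0, 0.02], "twist": [0, 0, 0], "grip": 100},
    {"travel": [0.0002, 0, 0.02], "twist": [0, 0, 0], "grip": 100},
    {"travel": [0, 0, 0], "twist": [0, 0, 0], "grip": 100},
    {"travel": [0, 0, 0], "twist": [0, 0, 0], "grip": 100},
  ],
)

```text
time: 30.18
position: [646.6, 87.8, 263.6]
ee_rot: [-0.009, 0.954, -0.003, -0.298]
contact_force: [-0.6, -0.4, 0.3]
finger_gap: 85.6
grip_force: 0.0
```

```bash
python3 -c "
from h import *
where()"
```

```text
lathe xyz [32.1 -0.5 48.1] rho 57.8 ang 0.588 phi 0.606 tool y [-0.001  1.     0.   ] q [ 0.1   0.78  0.81  0.05  2.15 -1.48] F [-0.6 -0.4  0.3] M [-0.01 -0.26  0.04] gap 85.6
```

drive_tool(
  steps=[
    {"travel": [0, 0, 0], "twist": [0, 0, 0], "grip": 0},
    {"travel": [0, 0, 0], "twist": [0, 0, 0], "grip": 0},
    {"travel": [0, 0, 0], "twist": [0, 0, 0], "grip": 0},
    {"travel": [0, 0, 0], "twist": [0, 0, 0], "grip": 0},
  ],
)

```text
time: 30.68
position: [647.0, 88.1, 261.7]
ee_rot: [-0.009, 0.954, -0.002, -0.299]
contact_force: [3.5, 0.5, 5.2]
finger_gap: 51.3
grip_force: 66.0
```

```bash
python3 l.py g4
```

```text
lathe xyz [32.5 -0.2 46.2] rho 56.5 ang 0.614 phi 0.608 tool y [-0.002  1.     0.001] q [ 0.1   0.78  0.82  0.05  2.15 -1.48] F [3.5 0.5 5.2] M [ 0.33 -0.33 -0.26] gap 51.3
```

drive_tool(
  steps=[
    {"travel": [0.002, 0, -0.0003], "twist": [0, -0.035, 0], "grip": 0},
    {"travel": [0.002, 0, -0.0003], "twist": [0, -0.035, 0], "grip": 0},
    {"travel": [0.002, 0, 0], "twist": [0, -0.035, 0], "grip": 0},
  ],
)

```text
time: 31.05
position: [642.1, 88.0, 264.7]
ee_rot: [-0.009, 0.968, -0.002, -0.249]
contact_force: [1.3, 0.3, 1.8]
finger_gap: 51.0
grip_force: 65.9
```

```bash
python3 l.py s4a
```

```text
lathe xyz [27.6 -0.2 49.2] rho 56.4 ang 0.511 phi 0.503 tool y [-0.002  1.     0.001] q [ 0.1   0.71  0.91  0.04  2.02 -1.48] F [1.3 0.3 1.8] M [ 0.47 -0.21 -0.16] gap 51.0
```

drive_tool(
  steps=[
    {"travel": [0.002, 0, 0], "twist": [0, -0.035, 0], "grip": 0},
    {"travel": [0.002, 0, 0], "twist": [0, -0.035, 0], "grip": 0},
    {"travel": [0.002, 0, 0], "twist": [0, -0.035, 0], "grip": 0},
  ],
)

```text
time: 31.42
position: [636.7, 87.8, 267.4]
ee_rot: [-0.009, 0.98, -0.001, -0.198]
contact_force: [0.9, 1.6, 0.4]
finger_gap: 51.0
grip_force: 65.8
```

```bash
python3 l.py s4
```

```text
lathe xyz [22.2 -0.3 51.9] rho 56.5 ang 0.405 phi 0.398 tool y [-0.002  1.     0.001] q [ 0.1   0.64  1.01  0.04  1.89 -1.48] F [0.9 1.6 0.4] M [ 0.41 -0.29 -0.09] gap 51.0
```

drive_tool(
  steps=[
    {"travel": [0.002, 0, 0], "twist": [0, -0.035, 0], "grip": 0},
    {"travel": [0.002, 0, 0], "twist": [0, -0.035, 0], "grip": 0},
    {"travel": [0.002, 0, 0], "twist": [0, -0.035, 0], "grip": 0},
  ],
)

```text
time: 31.8
position: [631.1, 87.7, 269.4]
ee_rot: [-0.009, 0.989, -0.001, -0.146]
contact_force: [0.3, 0.5, 1.3]
finger_gap: 51.4
grip_force: 65.7
```

```bash
python3 l.py s4
```

```text
lathe xyz [16.6 -0.3 53.9] rho 56.4 ang 0.299 phi 0.294 tool y [-0.002  1.     0.001] q [ 0.11  0.56  1.11  0.03  1.76 -1.48] F [0.3 0.5 1.3] M [ 0.48 -0.25 -0.06] gap 51.4
```

drive_tool(
  steps=[
    {"travel": [0.002, 0, 0], "twist": [0, -0.035, 0], "grip": 0},
    {"travel": [0.002, 0, 0], "twist": [0, -0.035, 0], "grip": 0},
    {"travel": [0.002, 0, 0], "twist": [0, -0.035, 0], "grip": 0},
  ],
)

```text
time: 32.17
position: [625.3, 87.6, 270.9]
ee_rot: [-0.009, 0.996, -0.0, -0.094]
contact_force: [1.1, 0.3, 0.0]
finger_gap: 51.6
grip_force: 65.6
```

```bash
python3 l.py s4
```

```text
lathe xyz [10.8 -0.3 55.4] rho 56.4 ang 0.193 phi 0.189 tool y [-0.002  1.     0.001] q [ 0.11  0.49  1.21  0.02  1.63 -1.48] F [1.1 0.3 0. ] M [ 0.56 -0.24  0.06] gap 51.6
```

drive_tool(
  steps=[
    {"travel": [0.002, 0, 0], "twist": [0, -0.035, 0], "grip": 0},
    {"travel": [0.002, 0, 0], "twist": [0, -0.035, 0], "grip": 0},
    {"travel": [0.002, 0, 0], "twist": [0, -0.035, 0], "grip": 0},
  ],
)

```text
time: 32.55
position: [619.4, 87.5, 271.7]
ee_rot: [-0.009, 0.999, 0.0, -0.042]
contact_force: [0.5, 0.3, -0.5]
finger_gap: 51.3
grip_force: 65.6
```

```bash
python3 l.py s4
```

```text
lathe xyz [ 4.9 -0.3 56.2] rho 56.4 ang 0.087 phi 0.084 tool y [-0.002  1.     0.001] q [ 0.12  0.43  1.3   0.01  1.5  -1.47] F [ 0.5  0.3 -0.5] M [ 0.64 -0.3   0.17] gap 51.3
```

drive_tool(
  steps=[
    {"travel": [0.002, 0, 0], "twist": [0, -0.035, 0], "grip": 0},
    {"travel": [0.002, 0, 0], "twist": [0, -0.035, 0], "grip": 0},
    {"travel": [0.002, 0, 0], "twist": [0, -0.035, 0], "grip": 0},
  ],
)

```text
time: 32.92
position: [613.4, 87.4, 271.9]
ee_rot: [-0.009, 1.0, 0.0, 0.011]
contact_force: [1.3, -0.6, -1.4]
finger_gap: 51.5
grip_force: 65.5
```

```bash
python3 l.py s4
```

```text
lathe xyz [-1.1 -0.3 56.4] rho 56.4 ang -0.019 phi -0.021 tool y [-0.002  1.     0.001] q [ 0.12  0.36  1.4  -0.    1.36 -1.47] F [ 1.3 -0.6 -1.4] M [ 0.67 -0.28  0.28] gap 51.5
```

drive_tool(
  steps=[
    {"travel": [0.002, 0, 0], "twist": [0, -0.035, 0], "grip": 0},
    {"travel": [0.002, 0, 0], "twist": [0, -0.035, 0], "grip": 0},
    {"travel": [0.002, 0, 0], "twist": [0, -0.035, 0], "grip": 0},
  ],
)

```text
time: 33.3
position: [607.4, 87.2, 271.5]
ee_rot: [-0.009, 0.998, 0.001, 0.063]
contact_force: [2.1, 0.3, -2.2]
finger_gap: 51.2
grip_force: 65.4
```

```bash
python3 l.py s4
```

```text
lathe xyz [-7.1 -0.3 56. ] rho 56.4 ang -0.125 phi -0.126 tool y [-0.002  1.     0.001] q [ 0.13  0.3   1.5  -0.01  1.22 -1.45] F [ 2.1  0.3 -2.2] M [ 0.7  -0.25  0.33] gap 51.2
```

drive_tool(
  steps=[
    {"travel": [0.002, 0, 0.0001], "twist": [0, -0.035, 0], "grip": 0},
    {"travel": [0.002, 0, 0.0001], "twist": [0, -0.035, 0], "grip": 0},
    {"travel": [0.002, 0, 0.0001], "twist": [0, -0.035, 0], "grip": 0},
  ],
)

```text
time: 33.67
position: [601.6, 87.1, 270.4]
ee_rot: [-0.009, 0.993, 0.001, 0.115]
contact_force: [2.2, -0.6, -1.0]
finger_gap: 51.5
grip_force: 65.4
```

```bash
python3 l.py s4
```

```text
lathe xyz [-12.9  -0.4  54.9] rho 56.4 ang -0.231 phi -0.231 tool y [-0.002  1.     0.001] q [ 0.14  0.24  1.6  -0.03  1.07 -1.44] F [ 2.2 -0.6 -1. ] M [ 0.78 -0.18  0.49] gap 51.5
```

drive_tool(
  steps=[
    {"travel": [0.002, 0, 0.0001], "twist": [0, -0.035, 0], "grip": 0},
    {"travel": [0.002, 0, 0.0001], "twist": [0, -0.035, 0], "grip": 0},
    {"travel": [0.002, 0, 0.0001], "twist": [0, -0.035, 0], "grip": 0},
  ],
)

```text
time: 34.05
position: [595.9, 87.0, 268.8]
ee_rot: [-0.009, 0.986, 0.002, 0.167]
contact_force: [2.3, -0.7, -1.5]
finger_gap: 51.2
grip_force: 65.5
```

```bash
python3 l.py s4
```

```text
lathe xyz [-18.6  -0.4  53.3] rho 56.5 ang -0.336 phi -0.337 tool y [-0.002  1.     0.001] q [ 0.15  0.19  1.7  -0.05  0.92 -1.42] F [ 2.3 -0.7 -1.5] M [ 0.86 -0.09  0.56] gap 51.2
```

drive_tool(
  steps=[
    {"travel": [0.002, 0, 0.0001], "twist": [0, -0.035, 0], "grip": 0},
    {"travel": [0.002, 0, 0.0001], "twist": [0, -0.035, 0], "grip": 0},
    {"travel": [0.002, 0, 0.0001], "twist": [0, -0.035, 0], "grip": 0},
  ],
)

```text
time: 34.42
position: [590.3, 86.9, 266.5]
ee_rot: [-0.009, 0.976, 0.002, 0.219]
contact_force: [2.3, -1.6, -0.2]
finger_gap: 51.1
grip_force: 65.5
```

```bash
python3 l.py s4
```

```text
lathe xyz [-24.2  -0.4  51. ] rho 56.5 ang -0.442 phi -0.442 tool y [-0.002  1.     0.   ] q [ 0.16  0.14  1.8  -0.08  0.77 -1.38] F [ 2.3 -1.6 -0.2] M [ 0.85 -0.02  0.62] gap 51.1
```

drive_tool(
  steps=[
    {"travel": [0.002, 0, 0.0001], "twist": [0, -0.035, 0], "grip": 0},
    {"travel": [0.002, 0, 0.0001], "twist": [0, -0.035, 0], "grip": 0},
    {"travel": [0.002, 0, 0.0001], "twist": [0, -0.035, 0], "grip": 0},
  ],
)

```text
time: 34.8
position: [585.1, 86.8, 263.7]
ee_rot: [-0.009, 0.963, 0.003, 0.27]
contact_force: [0.7, -2.0, -0.2]
finger_gap: 51.4
grip_force: 65.6
```

```bash
python3 l.py s4
```

```text
lathe xyz [-29.4  -0.4  48.2] rho 56.5 ang -0.548 phi -0.547 tool y [-0.002  1.     0.   ] q [ 0.17  0.1   1.9  -0.14  0.61 -1.33] F [ 0.7 -2.  -0.2] M [0.77 0.17 0.68] gap 51.4
```

drive_tool(
  steps=[
    {"travel": [0.002, 0, 0.0001], "twist": [0, -0.035, 0], "grip": 0},
    {"travel": [0.002, 0, 0.0001], "twist": [0, -0.035, 0], "grip": 0},
    {"travel": [0.002, 0, 0.0001], "twist": [0, -0.035, 0], "grip": 0},
  ],
)

```text
time: 35.17
position: [580.2, 86.7, 260.4]
ee_rot: [-0.009, 0.947, 0.003, 0.32]
contact_force: [1.2, -4.1, 1.3]
finger_gap: 51.4
grip_force: 65.6
```

```bash
python3 l.py s4
```

```text
lathe xyz [-34.4  -0.5  44.9] rho 56.5 ang -0.653 phi -0.652 tool y [-0.002  1.     0.   ] q [ 0.18  0.07  1.99 -0.23  0.45 -1.23] F [ 1.2 -4.1  1.3] M [0.64 0.1  0.65] gap 51.4
```

drive_tool(
  steps=[
    {"travel": [0, 0, 0], "twist": [0, 0, 0], "grip": 0},
    {"travel": [0, 0, 0], "twist": [0, 0, 0], "grip": 0},
  ],
)

```text
time: 35.42
position: [580.0, 86.6, 260.3]
ee_rot: [-0.009, 0.948, 0.003, 0.319]
contact_force: [-5.5, 0.1, 3.8]
finger_gap: 51.3
grip_force: 66.3
```

```bash
python3 l.py e4
python3 - <<'E'
from fit import *
ph={d["tag"]:get(d)[0] for d in L}
f=[get(d)[0] for d in L if d["tag"]=="L-"][-1]
o2=f-.599;o3=o2+ph["e2"]-ph["g3"];o4=o3+ph["e3"]-ph["g4"];off={"s2":o2,"s3":o3,"s4":o4};print(off,"theta now",o4+ph["e4"])
D=np.array([(a+off[d["tag"]],a,F[0]*np.cos(a)-F[2]*np.sin(a),F[0]*np.sin(a)+F[2]*np.cos(a),M[1],p[0]*np.cos(a)-p[2]*np.sin(a)) for d in L if d["tag"] in off for a,p,F,M in[get(d)]])
th,a,ft,fr,m,e=D.T
for Lv in(.15,.18,.2,.22,.25):
  for b in(.43,.49):
    t=m+b*np.sin(a)+Lv*ft-e*fr
    X=np.c_[0*th+1,np.sin(th),np.cos(th)];c=np.linalg.lstsq(X,t,rcond=None)[0];r=t-X@c
    print(Lv,b,"D",c[0].round(3),"A",np.hypot(*c[1:]).round(3),"a0",np.arctan2(-c[2],c[1]).round(3),"sd",r.std().round(3))
E
```

```text
lathe xyz [-34.5  -0.5  44.8] rho 56.5 ang -0.657 phi -0.65 tool y [-0.001  1.     0.   ] q [ 0.18  0.07  1.99 -0.23  0.45 -1.23] F [-5.5  0.1  3.8] M [1.09 0.12 1.12] gap 51.3
{'s2': np.float64(-1.2808376493952451), 's3': np.float64(-2.5400093281349476), 's4': np.float64(-3.8003468134805334)} theta now -4.449982693287749
0.15 0.43 D 0.239 A 0.328 a0 -1.939 sd 0.067
0.15 0.49 D 0.232 A 0.332 a0 -1.95 sd 0.065
0.18 0.43 D 0.293 A 0.331 a0 -1.973 sd 0.073
0.18 0.49 D 0.286 A 0.336 a0 -1.984 sd 0.07
0.2 0.43 D 0.329 A 0.334 a0 -1.995 sd 0.082
0.2 0.49 D 0.322 A 0.338 a0 -2.005 sd 0.079
0.22 0.43 D 0.365 A 0.337 a0 -2.017 sd 0.094
0.22 0.49 D 0.358 A 0.341 a0 -2.027 sd 0.09
0.25 0.43 D 0.419 A 0.341 a0 -2.049 sd 0.115
0.25 0.49 D 0.412 A 0.345 a0 -2.058 sd 0.111
```

drive_tool(
  steps=[
    {"travel": [0, 0, 0], "twist": [0, 0, 0], "grip": 100},
    {"travel": [0, 0, 0], "twist": [0, 0, 0], "grip": 100},
    {"travel": [0, 0, 0], "twist": [0, 0, 0], "grip": 100},
    {"travel": [0, 0, -0.03], "twist": [0, 0, 0], "grip": 100},
    {"travel": [0, 0, -0.03], "twist": [0, 0, 0], "grip": 100},
  ],
)

```text
time: 36.05
position: [543.3, 85.7, 307.7]
ee_rot: [-0.009, 0.948, 0.003, 0.318]
contact_force: [0.1, 0.3, 0.1]
finger_gap: 85.0
grip_force: 0.0
```

drive_tool(
  steps=[
    {"travel": [-0.0183, 0, 0.0015], "twist": [0, 0.158, 0], "grip": 100},
    {"travel": [-0.0183, 0, 0.0015], "twist": [0, 0.158, 0], "grip": 100},
    {"travel": [-0.0183, 0, 0.0015], "twist": [0, 0.158, 0], "grip": 100},
    {"travel": [-0.0183, 0, 0.0015], "twist": [0, 0.158, 0], "grip": 100},
  ],
)

```text
time: 36.55
position: [613.0, 87.1, 332.6]
ee_rot: [-0.009, 1.0, 0.0, 0.008]
contact_force: [0.5, 0.1, 0.3]
finger_gap: 85.3
grip_force: 0.0
```

drive_tool(
  steps=[
    {"travel": [-0.0183, 0, 0.0015], "twist": [0, 0.158, 0], "grip": 100},
    {"travel": [-0.0183, 0, 0.0015], "twist": [0, 0.158, 0], "grip": 100},
    {"travel": [-0.0183, 0, 0.0015], "twist": [0, 0.158, 0], "grip": 100},
    {"travel": [-0.0183, 0, 0.0015], "twist": [0, 0.158, 0], "grip": 100},
    {"travel": [0, 0, 0], "twist": [0, 0, 0], "grip": 100},
  ],
)

```text
time: 37.17
position: [685.0, 88.2, 296.7]
ee_rot: [-0.008, 0.951, -0.003, -0.31]
contact_force: [-0.2, -1.0, -1.2]
finger_gap: 85.1
grip_force: 0.0
```

drive_tool(
  steps=[
    {"travel": [0.0002, 0, 0.0205], "twist": [0, 0, 0], "grip": 100},
    {"travel": [0.0002, 0, 0.0205], "twist": [0, 0, 0], "grip": 100},
    {"travel": [0.0002, 0, 0.0205], "twist": [0, 0, 0], "grip": 100},
    {"travel": [0, 0, 0], "twist": [0, 0, 0], "grip": 100},
    {"travel": [0, 0, 0], "twist": [0, 0, 0], "grip": 100},
  ],
)

```text
time: 37.8
position: [645.3, 87.7, 262.4]
ee_rot: [-0.009, 0.954, -0.003, -0.3]
contact_force: [0.3, 0.5, 0.7]
finger_gap: 85.3
grip_force: 0.0
```

```bash
python3 -c "
from h import *
where()"
```

```text
lathe xyz [30.8 -0.5 46.9] rho 56.2 ang 0.581 phi 0.61 tool y [-0.001  1.     0.   ] q [ 0.1   0.78  0.82  0.05  2.15 -1.48] F [0.3 0.5 0.7] M [ 0.02 -0.31 -0.01] gap 85.3
```

drive_tool(
  steps=[
    {"travel": [0, 0, 0], "twist": [0, 0, 0], "grip": 0},
    {"travel": [0, 0, 0], "twist": [0, 0, 0], "grip": 0},
    {"travel": [0, 0, 0], "twist": [0, 0, 0], "grip": 0},
    {"travel": [0, 0, 0], "twist": [0, 0, 0], "grip": 0},
  ],
)

```text
time: 38.3
position: [645.8, 88.0, 260.5]
ee_rot: [-0.009, 0.953, -0.002, -0.301]
contact_force: [3.1, 1.3, 5.5]
finger_gap: 51.7
grip_force: 65.8
```

```bash
python3 l.py g5
```

```text
lathe xyz [31.3 -0.2 45. ] rho 54.8 ang 0.607 phi 0.612 tool y [-0.002  1.     0.001] q [ 0.1   0.78  0.82  0.05  2.15 -1.48] F [3.1 1.3 5.5] M [ 0.34 -0.35 -0.18] gap 51.7
```

drive_tool(
  steps=[
    {"travel": [0.0019, 0, -0.0003], "twist": [0, -0.035, 0], "grip": 0},
    {"travel": [0.0019, 0, -0.0003], "twist": [0, -0.035, 0], "grip": 0},
    {"travel": [0.0019, 0, 0], "twist": [0, -0.035, 0], "grip": 0},
  ],
)

```text
time: 38.67
position: [641.0, 87.9, 263.5]
ee_rot: [-0.009, 0.968, -0.002, -0.251]
contact_force: [3.0, 0.3, 1.9]
finger_gap: 51.0
grip_force: 65.7
```

```bash
python3 l.py s5a
```

```text
lathe xyz [26.5 -0.2 48. ] rho 54.8 ang 0.505 phi 0.508 tool y [-0.002  1.     0.001] q [ 0.1   0.71  0.91  0.04  2.02 -1.48] F [3.  0.3 1.9] M [ 0.43 -0.18 -0.14] gap 51.0
```

drive_tool(
  steps=[
    {"travel": [0.0019, 0, 0], "twist": [0, -0.035, 0], "grip": 0},
    {"travel": [0.0019, 0, 0], "twist": [0, -0.035, 0], "grip": 0},
    {"travel": [0.0019, 0, 0], "twist": [0, -0.035, 0], "grip": 0},
  ],
)

```text
time: 39.05
position: [635.8, 87.8, 266.0]
ee_rot: [-0.009, 0.98, -0.001, -0.2]
contact_force: [1.1, 1.9, 1.2]
finger_gap: 51.6
grip_force: 65.6
```

```bash
python3 l.py s5
```

```text
lathe xyz [21.3 -0.2 50.5] rho 54.8 ang 0.4 phi 0.403 tool y [-0.002  1.     0.001] q [ 0.1   0.64  1.01  0.04  1.9  -1.48] F [1.1 1.9 1.2] M [ 0.51 -0.1  -0.1 ] gap 51.6
```

drive_tool(
  steps=[
    {"travel": [0.0019, 0, 0], "twist": [0, -0.035, 0], "grip": 0},
    {"travel": [0.0019, 0, 0], "twist": [0, -0.035, 0], "grip": 0},
    {"travel": [0.0019, 0, 0], "twist": [0, -0.035, 0], "grip": 0},
  ],
)

```text
time: 39.42
position: [630.4, 87.7, 267.9]
ee_rot: [-0.009, 0.989, -0.001, -0.149]
contact_force: [1.0, 0.8, 1.0]
finger_gap: 51.4
grip_force: 65.6
```

```bash
python3 l.py s5
```

```text
lathe xyz [15.9 -0.3 52.4] rho 54.8 ang 0.295 phi 0.298 tool y [-0.002  1.     0.001] q [ 0.11  0.57  1.11  0.03  1.77 -1.48] F [1.  0.8 1. ] M [ 0.47 -0.08 -0.02] gap 51.4
```

drive_tool(
  steps=[
    {"travel": [0.0019, 0, 0], "twist": [0, -0.035, 0], "grip": 0},
    {"travel": [0.0019, 0, 0], "twist": [0, -0.035, 0], "grip": 0},
    {"travel": [0.0019, 0, 0], "twist": [0, -0.035, 0], "grip": 0},
  ],
)

```text
time: 39.8
position: [624.8, 87.6, 269.3]
ee_rot: [-0.009, 0.995, -0.0, -0.097]
contact_force: [1.0, 0.4, 1.1]
finger_gap: 51.3
grip_force: 65.5
```

```bash
python3 l.py s5
```

```text
lathe xyz [10.3 -0.3 53.8] rho 54.8 ang 0.189 phi 0.194 tool y [-0.002  1.     0.001] q [ 0.11  0.5   1.21  0.02  1.63 -1.48] F [1.  0.4 1.1] M [ 0.6  -0.02  0.06] gap 51.3
```

drive_tool(
  steps=[
    {"travel": [0.0019, 0, 0], "twist": [0, -0.035, 0], "grip": 0},
    {"travel": [0.0019, 0, 0], "twist": [0, -0.035, 0], "grip": 0},
    {"travel": [0.0019, 0, 0], "twist": [0, -0.035, 0], "grip": 0},
  ],
)

```text
time: 40.17
position: [619.1, 87.5, 270.1]
ee_rot: [-0.009, 0.999, 0.0, -0.045]
contact_force: [0.1, -0.7, 0.3]
finger_gap: 51.4
grip_force: 65.4
```

```bash
python3 l.py s5
```

```text
lathe xyz [ 4.6 -0.3 54.6] rho 54.8 ang 0.085 phi 0.089 tool y [-0.002  1.     0.001] q [ 0.12  0.43  1.3   0.01  1.5  -1.47] F [ 0.1 -0.7  0.3] M [0.66 0.08 0.11] gap 51.4
```

drive_tool(
  steps=[
    {"travel": [0.0019, 0, 0], "twist": [0, -0.035, 0], "grip": 0},
    {"travel": [0.0019, 0, 0], "twist": [0, -0.035, 0], "grip": 0},
    {"travel": [0.0019, 0, 0], "twist": [0, -0.035, 0], "grip": 0},
  ],
)

```text
time: 40.55
position: [613.4, 87.3, 270.3]
ee_rot: [-0.009, 1.0, 0.0, 0.008]
contact_force: [0.6, 0.1, -0.8]
finger_gap: 51.0
grip_force: 65.4
```

```bash
python3 l.py s5
```

```text
lathe xyz [-1.1 -0.3 54.8] rho 54.8 ang -0.02 phi -0.016 tool y [-0.002  1.     0.001] q [ 0.12  0.36  1.4  -0.    1.36 -1.47] F [ 0.6  0.1 -0.8] M [0.66 0.06 0.26] gap 51.0
```

drive_tool(
  steps=[
    {"travel": [0.0019, 0, 0], "twist": [0, -0.035, 0], "grip": 0},
    {"travel": [0.0019, 0, 0], "twist": [0, -0.035, 0], "grip": 0},
    {"travel": [0.0019, 0, 0], "twist": [0, -0.035, 0], "grip": 0},
  ],
)

```text
time: 40.92
position: [607.6, 87.2, 269.9]
ee_rot: [-0.009, 0.998, 0.001, 0.06]
contact_force: [2.0, -0.4, -1.1]
finger_gap: 51.5
grip_force: 65.3
```

```bash
python3 l.py s5
```

```text
lathe xyz [-6.9 -0.3 54.4] rho 54.8 ang -0.126 phi -0.121 tool y [-0.002  1.     0.001] q [ 0.13  0.3   1.5  -0.01  1.22 -1.46] F [ 2.  -0.4 -1.1] M [0.76 0.15 0.39] gap 51.5
```

drive_tool(
  steps=[
    {"travel": [0.0019, 0, 0.0001], "twist": [0, -0.035, 0], "grip": 0},
    {"travel": [0.0019, 0, 0.0001], "twist": [0, -0.035, 0], "grip": 0},
    {"travel": [0.0019, 0, 0.0001], "twist": [0, -0.035, 0], "grip": 0},
  ],
)

```text
time: 41.3
position: [601.9, 87.1, 268.8]
ee_rot: [-0.009, 0.994, 0.001, 0.112]
contact_force: [0.7, -0.3, 0.2]
finger_gap: 51.7
grip_force: 65.4
```

```bash
python3 l.py s5
```

```text
lathe xyz [-12.6  -0.4  53.3] rho 54.8 ang -0.232 phi -0.225 tool y [-0.002  1.     0.001] q [ 0.14  0.24  1.6  -0.03  1.08 -1.44] F [ 0.7 -0.3  0.2] M [0.78 0.36 0.47] gap 51.7
```

drive_tool(
  steps=[
    {"travel": [0.0019, 0, 0.0001], "twist": [0, -0.035, 0], "grip": 0},
    {"travel": [0.0019, 0, 0.0001], "twist": [0, -0.035, 0], "grip": 0},
    {"travel": [0.0019, 0, 0.0001], "twist": [0, -0.035, 0], "grip": 0},
  ],
)

```text
time: 41.68
position: [596.4, 87.0, 267.2]
ee_rot: [-0.009, 0.986, 0.002, 0.165]
contact_force: [0.3, -0.9, 0.1]
finger_gap: 51.3
grip_force: 65.5
```

```bash
python3 l.py s5
```

```text
lathe xyz [-18.1  -0.4  51.7] rho 54.8 ang -0.337 phi -0.331 tool y [-0.002  1.     0.   ] q [ 0.15  0.19  1.7  -0.05  0.93 -1.42] F [ 0.3 -0.9  0.1] M [0.83 0.37 0.6 ] gap 51.3
```

drive_tool(
  steps=[
    {"travel": [0.0019, 0, 0.0001], "twist": [0, -0.035, 0], "grip": 0},
    {"travel": [0.0019, 0, 0.0001], "twist": [0, -0.035, 0], "grip": 0},
    {"travel": [0.0019, 0, 0.0001], "twist": [0, -0.035, 0], "grip": 0},
  ],
)

```text
time: 42.05
position: [591.1, 86.9, 265.1]
ee_rot: [-0.009, 0.976, 0.002, 0.216]
contact_force: [-0.2, -1.0, 1.4]
finger_gap: 50.8
grip_force: 65.7
```

```bash
python3 l.py s5
```

```text
lathe xyz [-23.4  -0.4  49.6] rho 54.9 ang -0.441 phi -0.436 tool y [-0.002  1.     0.   ] q [ 0.16  0.14  1.79 -0.08  0.78 -1.39] F [-0.2 -1.   1.4] M [0.92 0.6  0.81] gap 50.8
```

drive_tool(
  steps=[
    {"travel": [0.0019, 0, 0.0001], "twist": [0, -0.035, 0], "grip": 0},
    {"travel": [0.0019, 0, 0.0001], "twist": [0, -0.035, 0], "grip": 0},
    {"travel": [0.0019, 0, 0.0001], "twist": [0, -0.035, 0], "grip": 0},
  ],
)

```text
time: 42.42
position: [586.0, 86.8, 262.3]
ee_rot: [-0.009, 0.964, 0.003, 0.267]
contact_force: [-2.1, -1.4, 3.1]
finger_gap: 51.2
grip_force: 65.9
```

```bash
python3 l.py s5
```

```text
lathe xyz [-28.5  -0.4  46.8] rho 54.8 ang -0.547 phi -0.541 tool y [-0.002  1.     0.   ] q [ 0.17  0.1   1.89 -0.13  0.62 -1.33] F [-2.1 -1.4  3.1] M [0.88 0.76 0.86] gap 51.2
```

drive_tool(
  steps=[
    {"travel": [0, 0, 0], "twist": [0, 0, 0], "grip": 0},
    {"travel": [-0.0019, 0, 0], "twist": [0, 0.035, 0], "grip": 0},
    {"travel": [-0.0019, 0, 0], "twist": [0, 0.035, 0], "grip": 0},
  ],
)

```text
time: 42.8
position: [589.2, 86.8, 264.1]
ee_rot: [-0.009, 0.973, 0.002, 0.231]
contact_force: [-3.4, -0.8, 1.7]
finger_gap: 51.4
grip_force: 66.0
```

```bash
python3 l.py b5a
```

```text
lathe xyz [-25.3  -0.4  48.6] rho 54.8 ang -0.479 phi -0.467 tool y [-0.002  1.     0.   ] q [ 0.16  0.13  1.82 -0.1   0.73 -1.37] F [-3.4 -0.8  1.7] M [0.97 0.55 0.76] gap 51.4
```

drive_tool(
  steps=[
    {"travel": [-0.0019, 0, 0], "twist": [0, 0.035, 0], "grip": 0},
    {"travel": [-0.0019, 0, 0], "twist": [0, 0.035, 0], "grip": 0},
  ],
)

```text
time: 43.05
position: [592.7, 86.9, 265.8]
ee_rot: [-0.009, 0.98, 0.002, 0.197]
contact_force: [-4.4, -0.5, 1.4]
finger_gap: 51.1
grip_force: 65.9
```

```bash
python3 l.py b5
```

```text
lathe xyz [-21.8  -0.4  50.3] rho 54.8 ang -0.409 phi -0.397 tool y [-0.002  1.     0.   ] q [ 0.15  0.16  1.76 -0.07  0.83 -1.4 ] F [-4.4 -0.5  1.4] M [0.94 0.53 0.69] gap 51.1
```

drive_tool(
  steps=[
    {"travel": [-0.0019, 0, 0], "twist": [0, 0.035, 0], "grip": 0},
    {"travel": [-0.0019, 0, 0], "twist": [0, 0.035, 0], "grip": 0},
  ],
)

```text
time: 43.3
position: [596.3, 87.0, 267.2]
ee_rot: [-0.009, 0.987, 0.002, 0.163]
contact_force: [-2.9, -0.8, 0.5]
finger_gap: 51.6
grip_force: 65.9
```

```bash
python3 l.py b5
```

```text
lathe xyz [-18.2  -0.4  51.7] rho 54.8 ang -0.338 phi -0.327 tool y [-0.002  1.     0.   ] q [ 0.15  0.19  1.69 -0.05  0.93 -1.42] F [-2.9 -0.8  0.5] M [0.82 0.46 0.56] gap 51.6
```

drive_tool(
  steps=[
    {"travel": [-0.0019, 0, 0], "twist": [0, 0.035, 0], "grip": 0},
    {"travel": [-0.0019, 0, 0], "twist": [0, 0.035, 0], "grip": 0},
  ],
)

```text
time: 43.55
position: [600.0, 87.1, 268.4]
ee_rot: [-0.009, 0.992, 0.001, 0.128]
contact_force: [-3.2, -1.2, 1.3]
finger_gap: 51.4
grip_force: 65.8
```

```bash
python3 l.py b5
```

```text
lathe xyz [-14.5  -0.4  52.9] rho 54.8 ang -0.268 phi -0.257 tool y [-0.002  1.     0.001] q [ 0.14  0.23  1.63 -0.04  1.03 -1.43] F [-3.2 -1.2  1.3] M [0.8  0.36 0.54] gap 51.4
```

drive_tool(
  steps=[
    {"travel": [-0.0019, 0, 0], "twist": [0, 0.035, 0], "grip": 0},
    {"travel": [-0.0019, 0, 0], "twist": [0, 0.035, 0], "grip": 0},
  ],
)

```text
time: 43.8
position: [603.7, 87.2, 269.2]
ee_rot: [-0.009, 0.996, 0.001, 0.093]
contact_force: [-2.9, -0.3, 1.9]
finger_gap: 51.6
grip_force: 65.7
```

```bash
python3 l.py b5
```

```text
lathe xyz [-10.8  -0.3  53.7] rho 54.8 ang -0.198 phi -0.187 tool y [-0.002  1.     0.001] q [ 0.14  0.26  1.56 -0.02  1.13 -1.45] F [-2.9 -0.3  1.9] M [0.77 0.3  0.4 ] gap 51.6
```

drive_tool(
  steps=[
    {"travel": [-0.0019, 0, 0], "twist": [0, 0.035, 0], "grip": 0},
    {"travel": [-0.0019, 0, 0], "twist": [0, 0.035, 0], "grip": 0},
  ],
)

```text
time: 44.05
position: [607.5, 87.3, 269.8]
ee_rot: [-0.009, 0.998, 0.001, 0.058]
contact_force: [-2.7, 0.7, 0.4]
finger_gap: 51.0
grip_force: 65.7
```

```bash
python3 l.py b5
```

```text
lathe xyz [-7.  -0.3 54.3] rho 54.8 ang -0.128 phi -0.117 tool y [-0.002  1.     0.001] q [ 0.13  0.3   1.5  -0.01  1.23 -1.46] F [-2.7  0.7  0.4] M [0.69 0.22 0.33] gap 51.0
```

drive_tool(
  steps=[
    {"travel": [-0.0019, 0, 0], "twist": [0, 0.035, 0], "grip": 0},
    {"travel": [-0.0019, 0, 0], "twist": [0, 0.035, 0], "grip": 0},
  ],
)

```text
time: 44.3
position: [611.3, 87.3, 270.2]
ee_rot: [-0.009, 1.0, 0.001, 0.023]
contact_force: [-2.9, 0.3, 0.4]
finger_gap: 51.0
grip_force: 65.6
```

```bash
python3 l.py b5;  cat > fin.py <<'E'
from fit import *
ph={d["tag"]:get(d)[0] for d in L}
f=[get(d)[0] for d in L if d["tag"]=="L-"][-1]
o2=f-.599;o3=o2+ph["e2"]-ph["g3"];o4=o3+ph["e3"]-ph["g4"];o5=o4+ph["e4"]-ph["g5"]
off={"s2":o2,"s3":o3,"s4":o4,"s5":o5,"b5":o5};print("o5",o5,"phi now",get(L[-1])[0])
D=np.array([(a+off[d["tag"]],a,F[0]*np.cos(a)-F[2]*np.sin(a),F[0]*np.sin(a)+F[2]*np.cos(a),M[1],p[0]*np.cos(a)-p[2]*np.sin(a),-1 if d["tag"][0]=="b" else 1) for d in L if d["tag"] in off for a,p,F,M in[get(d)]])
th,a,ft,fr,m,e,s=D.T
for Lv in(.16,.18,.2,.22,.24):
    t=m+.46*np.sin(a)+Lv*ft-e*fr; out=[]
    for X in(np.c_[s,np.sin(th),np.cos(th)],np.c_[s,np.sin(th),np.cos(th),fr*np.cos(a),fr*np.sin(a)],np.c_[s,np.sin(th),np.cos(th),0*s+1,np.sin(a)]):
        c=np.linalg.lstsq(X,t,rcond=None)[0];r=t-X@c
        out+=[c[0].round(3),np.hypot(*c[1:3]).round(3),"phi_t",(np.arctan2(-c[2],c[1])-np.pi-o5).round(3),"sd",r.std().round(3),"|"]
    print(Lv,*out)
    if Lv==.2:
        for q,w,z in zip(th[s!=0],t,s): 
            if q<-4.5:print(round(q-o5,2),w.round(2),int(z),end="; ")
        print()
# L free
X=np.c_[s,np.sin(th),np.cos(th),-ft];c=np.linalg.lstsq(X,m+.46*np.sin(a)-e*fr,rcond=None)[0];print("free L",c,np.arctan2(-c[2],c[1])-np.pi-o5)
E
python3 fin.py
```

```text
lathe xyz [-3.2 -0.3 54.7] rho 54.8 ang -0.058 phi -0.047 tool y [-0.002  1.     0.001] q [ 0.13  0.34  1.43 -0.    1.32 -1.46] F [-2.9  0.3  0.4] M [0.72 0.16 0.27] gap 51.0
o5 -5.062022327831933 phi now -0.046646724208468555
0.16 0.257 0.334 phi_t -0.05 sd 0.066 | 0.263 0.33 phi_t -0.061 sd 0.063 | 0.272 0.335 phi_t -0.036 sd 0.065 |
0.18 0.288 0.331 phi_t -0.102 sd 0.071 | 0.293 0.336 phi_t -0.099 sd 0.069 | 0.307 0.332 phi_t -0.082 sd 0.07 |
0.2 0.319 0.329 phi_t -0.154 sd 0.08 | 0.323 0.343 phi_t -0.136 sd 0.077 | 0.343 0.33 phi_t -0.13 sd 0.078 |
0.4 0.18 1; 0.3 0.17 1; 0.19 0.22 1; 0.09 0.13 1; -0.02 0.15 1; -0.12 0.45 1; -0.23 0.39 1; -0.33 0.26 1; -0.44 0.47 1; -0.54 0.46 1; -0.4 -0.36 -1; -0.33 -0.23 -1; -0.26 -0.31 -1; -0.19 -0.29 -1; -0.12 -0.37 -1; -0.05 -0.46 -1; 
0.22 0.35 0.328 phi_t -0.208 sd 0.09 | 0.353 0.35 phi_t -0.172 sd 0.086 | 0.379 0.329 phi_t -0.177 sd 0.088 |
0.24 0.38 0.327 phi_t -0.261 sd 0.102 | 0.383 0.357 phi_t -0.205 sd 0.097 | 0.414 0.328 phi_t -0.226 sd 0.099 |
free L [ 0.22996433 -0.11702583  0.31639568  0.14225679] -0.004633780280808963
```

drive_tool(
  steps=[
    {"travel": [-0.0019, 0, 0], "twist": [0, 0.035, 0], "grip": 0},
    {"travel": [-0.0019, 0, 0], "twist": [0, 0.035, 0], "grip": 0},
  ],
)

```text
time: 44.55
position: [615.2, 87.4, 270.3]
ee_rot: [-0.009, 1.0, 0.0, -0.012]
contact_force: [-2.2, 0.4, -0.6]
finger_gap: 51.1
grip_force: 65.6
```

```bash
python3 l.py b5 >/dev/null
```

drive_tool(
  steps=[
    {"travel": [-0.0019, 0, 0], "twist": [0, 0.035, 0], "grip": 0},
    {"travel": [-0.0019, 0, 0], "twist": [0, 0.035, 0], "grip": 0},
  ],
)

```text
time: 44.8
position: [619.0, 87.5, 270.1]
ee_rot: [-0.009, 0.999, -0.0, -0.047]
contact_force: [-2.4, 0.3, -0.1]
finger_gap: 51.4
grip_force: 65.5
```

```bash
python3 l.py b5 >/dev/null
```

drive_tool(
  steps=[
    {"travel": [-0.0019, 0, 0], "twist": [0, 0.035, 0], "grip": 0},
    {"travel": [-0.0019, 0, 0], "twist": [0, 0.035, 0], "grip": 0},
  ],
)

```text
time: 45.05
position: [622.8, 87.6, 269.6]
ee_rot: [-0.009, 0.997, -0.0, -0.082]
contact_force: [-2.2, 0.5, -0.8]
finger_gap: 51.4
grip_force: 65.5
```

```bash
python3 l.py b5 >/dev/null
```

drive_tool(
  steps=[
    {"travel": [-0.0019, 0, 0], "twist": [0, 0.035, 0], "grip": 0},
    {"travel": [-0.0019, 0, 0], "twist": [0, 0.035, 0], "grip": 0},
  ],
)

```text
time: 45.3
position: [626.6, 87.6, 268.9]
ee_rot: [-0.009, 0.993, -0.001, -0.116]
contact_force: [-3.1, 0.6, -0.1]
finger_gap: 51.3
grip_force: 65.4
```

```bash
python3 l.py b5 >/dev/null
```

drive_tool(
  steps=[
    {"travel": [-0.0019, 0, 0], "twist": [0, 0.035, 0], "grip": 0},
    {"travel": [-0.0019, 0, 0], "twist": [0, 0.035, 0], "grip": 0},
  ],
)

```text
time: 45.55
position: [630.3, 87.7, 267.9]
ee_rot: [-0.009, 0.988, -0.001, -0.151]
contact_force: [-2.8, 0.2, -0.7]
finger_gap: 51.5
grip_force: 65.4
```

```bash
python3 l.py b5
```

```text
lathe xyz [15.8 -0.2 52.4] rho 54.8 ang 0.293 phi 0.303 tool y [-0.002  1.     0.001] q [ 0.11  0.57  1.1   0.03  1.77 -1.48] F [-2.8  0.2 -0.7] M [ 0.55 -0.11 -0.03] gap 51.5
```

drive_tool(
  steps=[
    {"travel": [0, 0, 0], "twist": [0, 0, 0], "grip": 0},
    {"travel": [0.0019, 0, 0], "twist": [0, -0.035, 0], "grip": 0},
    {"travel": [0.0019, 0, 0], "twist": [0, -0.035, 0], "grip": 0},
  ],
)

```text
time: 45.92
position: [626.8, 87.6, 268.9]
ee_rot: [-0.009, 0.993, -0.001, -0.115]
contact_force: [0.1, 1.0, -1.8]
finger_gap: 51.4
grip_force: 65.4
```

drive_tool(
  steps=[
    {"travel": [0.0019, 0, 0], "twist": [0, -0.035, 0], "grip": 0},
    {"travel": [0.0019, 0, 0], "twist": [0, -0.035, 0], "grip": 0},
  ],
)

```text
time: 46.18
position: [623.0, 87.6, 269.6]
ee_rot: [-0.009, 0.997, -0.0, -0.08]
contact_force: [-0.1, 0.2, -1.9]
finger_gap: 51.4
grip_force: 65.3
```

```bash
python3 l.py s5 >/dev/null
```

drive_tool(
  steps=[
    {"travel": [0.0019, 0, 0], "twist": [0, -0.035, 0], "grip": 0},
    {"travel": [0.0019, 0, 0], "twist": [0, -0.035, 0], "grip": 0},
  ],
)

```text
time: 46.42
position: [619.2, 87.5, 270.1]
ee_rot: [-0.009, 0.999, -0.0, -0.045]
contact_force: [0.6, 1.7, -3.7]
finger_gap: 51.6
grip_force: 65.3
```

```bash
python3 l.py s5 >/dev/null
```

drive_tool(
  steps=[
    {"travel": [0.0019, 0, 0], "twist": [0, -0.035, 0], "grip": 0},
    {"travel": [0.0019, 0, 0], "twist": [0, -0.035, 0], "grip": 0},
  ],
)

```text
time: 46.68
position: [615.3, 87.4, 270.3]
ee_rot: [-0.009, 1.0, 0.0, -0.01]
contact_force: [0.8, 0.2, -3.1]
finger_gap: 51.3
grip_force: 65.2
```

```bash
python3 l.py s5 >/dev/null
```

drive_tool(
  steps=[
    {"travel": [0.0019, 0, 0], "twist": [0, -0.035, 0], "grip": 0},
    {"travel": [0.0019, 0, 0], "twist": [0, -0.035, 0], "grip": 0},
  ],
)

```text
time: 46.92
position: [611.5, 87.3, 270.2]
ee_rot: [-0.009, 1.0, 0.001, 0.025]
contact_force: [0.7, 0.4, -3.5]
finger_gap: 51.4
grip_force: 65.2
```

```bash
python3 l.py s5 >/dev/null
```

drive_tool(
  steps=[
    {"travel": [0.0019, 0, 0], "twist": [0, -0.035, 0], "grip": 0},
    {"travel": [0.0019, 0, 0], "twist": [0, -0.035, 0], "grip": 0},
  ],
)

```text
time: 47.18
position: [607.7, 87.2, 269.9]
ee_rot: [-0.009, 0.998, 0.001, 0.06]
contact_force: [1.4, 0.9, -3.8]
finger_gap: 51.1
grip_force: 65.1
```

```bash
python3 l.py s5; python3 fin.py
```

```text
lathe xyz [-6.9 -0.4 54.4] rho 54.8 ang -0.125 phi -0.12 tool y [-0.002  1.     0.001] q [ 0.13  0.3   1.5  -0.01  1.22 -1.46] F [ 1.4  0.9 -3.8] M [0.87 0.24 0.39] gap 51.1
o5 -5.062022327831933 phi now -0.1201250957574118
0.16 0.264 0.339 phi_t -0.029 sd 0.064 | 0.266 0.335 phi_t -0.056 sd 0.06 | 0.273 0.338 phi_t -0.011 sd 0.063 |
0.18 0.295 0.336 phi_t -0.08 sd 0.069 | 0.295 0.339 phi_t -0.103 sd 0.066 | 0.306 0.334 phi_t -0.057 sd 0.068 |
0.2 0.326 0.334 phi_t -0.132 sd 0.077 | 0.324 0.344 phi_t -0.149 sd 0.073 | 0.34 0.331 phi_t -0.104 sd 0.076 |
0.4 0.18 1; 0.3 0.17 1; 0.19 0.22 1; 0.09 0.13 1; -0.02 0.15 1; -0.12 0.45 1; -0.23 0.39 1; -0.33 0.26 1; -0.44 0.47 1; -0.54 0.46 1; -0.4 -0.36 -1; -0.33 -0.23 -1; -0.26 -0.31 -1; -0.19 -0.29 -1; -0.12 -0.37 -1; -0.05 -0.46 -1; 0.02 -0.36 -1; 0.09 -0.4 -1; 0.16 -0.37 -1; 0.23 -0.56 -1; 0.3 -0.48 -1; 0.16 0.18 1; 0.09 0.37 1; 0.02 0.35 1; -0.05 0.3 1; -0.12 0.36 1; 
0.22 0.357 0.333 phi_t -0.184 sd 0.087 | 0.354 0.35 phi_t -0.193 sd 0.083 | 0.373 0.329 phi_t -0.151 sd 0.086 |
0.24 0.388 0.333 phi_t -0.237 sd 0.098 | 0.383 0.356 phi_t -0.236 sd 0.093 | 0.407 0.327 phi_t -0.199 sd 0.096 |
free L [ 0.23150888 -0.10988078  0.32523614  0.13893437] 0.023823995327054703
```

drive_tool(
  steps=[
    {"travel": [0.0013, 0, 0.0002], "twist": [0, -0.023, 0], "grip": 0},
    {"travel": [0, 0, 0], "twist": [0, 0, 0], "grip": 0},
    {"travel": [0, 0, 0], "twist": [0, 0, 0], "grip": 0},
    {"travel": [0, 0, 0], "twist": [0, 0, 0], "grip": 0},
    {"travel": [0, 0, 0], "twist": [0, 0, 0], "grip": 0},
  ],
)

```text
time: 47.8
position: [606.2, 87.2, 269.7]
ee_rot: [-0.009, 0.997, 0.001, 0.07]
contact_force: [-2.7, 1.3, -8.6]
finger_gap: 51.2
grip_force: 65.7
```

Run:
```python
from h import *
where()
r=arm.read_camera("scene");cv2.imwrite("pics/end.png",cv2.resize(r["pixels"][100:350,200:600,::-1],(800,500)))
where()
```

```text
lathe xyz [-8.3 -0.4 54.2] rho 54.8 ang -0.151 phi -0.141 tool y [-0.001  1.     0.   ] q [ 0.13  0.29  1.52 -0.02  1.19 -1.45] F [-2.7  1.3 -8.6] M [1.19 0.49 0.5 ] gap 51.2
lathe xyz [-8.3 -0.4 54.2] rho 54.8 ang -0.151 phi -0.141 tool y [-0.001  1.     0.   ] q [ 0.13  0.29  1.52 -0.02  1.19 -1.45] F [-1.6  1.1 -9.5] M [1.33 0.51 0.5 ] gap 51.6
```

View pics/end.png

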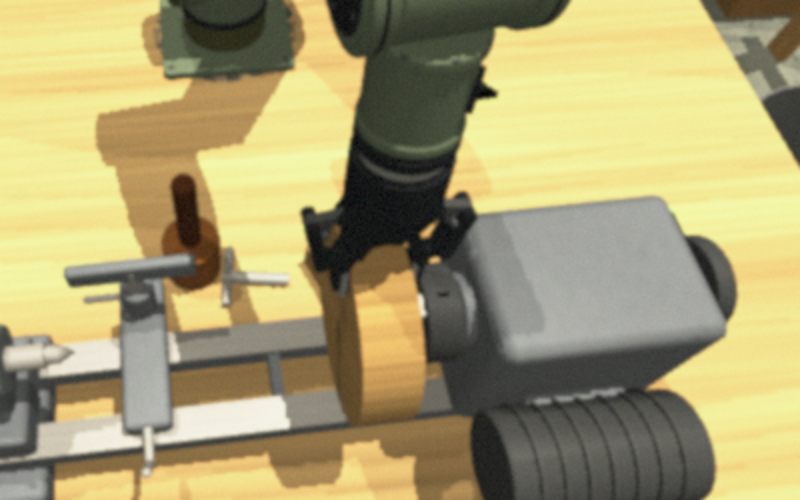

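The gripper straddles the rim of the blank on top at about (385,250) and holds still. The mallet (190,250) and the chuck key (250,280) look undisturbed; the offcut is hidden behind the blank and gripper, and the hand never went down near it. I hand in.

```bash
python3 -c "
from station import arm
print(arm.sign_off())"
```

```text
the job is handed in; nothing more can be done
None
```

I turned the blank about 5.6 rad (0.9 of a turn) and brought it back a little to where I judge the heavy side to be straight down, to within about 0.1–0.15 rad; it is still gripped and held there, and the job is handed in.

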